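Rivet the stem grid into a flower trough

TASK

Fit the loose green stem grid onto the trough's liner, either way round: feel its two rivet shanks into the liner's holes and bring the grid fully down first, then push both white rivet pins flush so that it is locked. Work gently so that the plastic does not crack, and leave everything else on the table where it is.

Things in the scene. Friction and masses are not known exactly. Their poses are not given: they have to be found in the camera images.
- trough: Charcoal trough fixed to the table, open on top, 130 mm (its x) by 290 mm (its y) by 72 mm high, walls 4 mm. Origin: centre of its underside, z up. In it sits a light grey liner, 264 mm long, with a flat ledge at either end (top at z = 70 mm, 4 mm thick, hollow below). Each ledge has one round through hole of 11.6 mm diameter with next to no lead-in; the holes are 190 mm apart in y.
- holes_mid (a point): Fixed to the trough at x = 0, y = 0, z = 70 mm: the point midway between the two holes, if the liner is centred. The liner is snug in x but has end play along the trough's y: the holes are at y = +95 mm + e and -95 mm + e, with the same unmeasured e from -9 to +9 mm. Jammed there, it does not slide under working loads; pressed down, its top gives about 1 mm per 15 N and springs back.
- grid: Loose green plastic stem grid, 0.16 to 0.3 kg: lattice plate 104 mm (its x) by 250 mm (its y), 4 mm thick. Origin: centre of the plate's underside, z up. Fully down, the plate lies on both ledges: origin 70 mm above the trough's; with the shank ends standing on the ledges beside the holes, 86 mm. Two skirts (90 mm long, at x = +-46 mm, 20 mm deep) carry it on the table and hang free in the liner.
- rib_top (a point): Middle of the top of the grid's grip rib, 34 mm above the grid's origin: the rib is 10 mm thick (grid x), 60 mm long (grid y) and stands 30 mm above the plate. At grid y = +95 and -95 mm sits a black push rivet: flange 26 mm across, its top 7 mm above the origin; shank 10 mm thick, ending 16 mm below the origin, the last 5 mm tapering to 8.6 mm.
- pin_a (a joint): How far the white pin of the rivet at the grid's y = +95 mm is pushed in, in m: 0 to 0.0015 at the start, 0.008 fully in (flush, hard stop). It resists with about 9 N all the way, stays where it is left, and spreads the rivet's legs sideways under the ledge.
- pin_b (a joint): The same for the rivet at the grid's y = -95 mm. A pin pushed in before the grid is down spoils its rivet, and grid or liner cracks if the grid is borne down with over 35 N (sudden knocks count).
- pin_a_top (a point): Centre of the top face of the white pin at the grid's y = +95 mm; pin head 13 mm across, in the middle of the black flange. It stands 8.3 mm above the flange top when the joint reads 0 and 0.3 mm when it is flush.
- pin_b_top (a point): The same for the pin at the grid's y = -95 mm.
- dish: Bystander: small white dish with spare rivets, 60 mm across, 16 mm high; origin under its centre.
- cup: Bystander: clear plastic cup, 84 mm across, 120 mm high; origin under its centre.
- mister: Bystander: green bottle, 68 mm across, 190 mm high; origin under its centre.
- jar: Bystander: clear jar with metal cap, 64 mm across, 80 mm high; origin under its centre.
- snips: Bystander: florist's snips with red handles lying flat, about 185 mm long; origin near the pivot.
- tape: Bystander: green roll, 60 mm across, 18 mm high; origin under its centre.

How it is judged:
By the outcome, as a careful person would: the job done as asked, in the order asked, and still so for the second after the job is handed in, with the robot touching nothing.
It also fails if it takes over 64 s, if anything falls off the work surface, if the arm or the gripper's body presses on something with over 40 N, if the wrist force passes 120 N, or if a joint passes its speed limit or range.

ROBOT

A 6-joint arm with a two-finger parallel gripper is mounted at the origin on the work surface. World frame = base frame: x ahead of the robot, y to its left, z up, the work surface at z = 0. Lengths are in m, angles in rad, forces in N, time in s.
With the tool pointing down it reaches from about 0.35 to 0.85 m from the base axis. Payload 8.1 kg.
Tool frame: the origin (TCP) lies midway between the tips of the shut fingers; the grasp point (between the pads) lies 19 mm behind it; z points along the fingers, y is the direction in which the jaws open and shut (so a half turn about z gives the same grasp; the last joint's range is limited). The gripper opens to 93 mm and grips with 3 to 60 N. Pads are 15 mm wide; open, the fingers measure 128 mm over their backs; the gripper's body (75 mm by 188 mm) begins 65 mm behind the grasp point.
Start: joints at [1.055, 0.13, 1.488, -0, 1.523, -0.085], TCP at [0.251, 0.545, 0.191] pointing down, gripper open.
Joint ranges: [-2.96, 2.96], [-0.89, 2.26], [0.02, 2.5], [-1.34, 4.48], [0, 2.73], [-2.66, 2.66]. Speed limits (rad/s): [2.39, 2.39, 2.79, 3.14, 3.14, 3.14].

INTERFACE

Orientations are given as a unit quaternion [x, y, z, w].
In Python, from plant import telemetry, capture, calibration, robot, spotter gives the robot as it stands. The module is installed in compiled form; this text tells all that it offers.
- The arm moves only by the tool drive_tool, never from a script. Its argument "commands" is one flat list of numbers, 7 for each row, row after row: the opening, from -1 (shut) to 1 (fully open), so that 0 is half open, then the shift along the tool's x, y, z in cm, then the turn, a rotation vector about the tool's x, y, z in degrees. A call has 1 to 20 rows; each row is the pose to reach, as a shift and turn from the pose commanded when the call began, along the tool's axes at that moment; what a row does not reach only later rows make up. A row lasts 1/10 s, in which the tool goes at most 50 mm and 8.59 degrees, less where a joint would pass 70% of its speed; a pose out of reach is approached as far as the arm can. A call with a gripper value outside its range is refused whole. The fingers move at their own pace and stop on an object; "newtons" is the grip in N (left out, the last holds). Time passes only in rows, so rows that repeat a pose let the fingers close. It gives the time, the measured TCP pose, the force and the opening at its end, in the units of the state.
- telemetry.observe(): the state, without advancing time (a new reading comes with each control period).
- capture(name): name is "scene" or "top"; returns the picture (384x512x3 uint8, blue, green, red); there is no depth.
- calibration(name): a dict with "fx", "fy", "cx", "cy" (pixels), "k1" (the pictures are not rectified: a ray, as slopes to the right and down, at radius r is drawn at 1 + k1 r^2 times it, then the intrinsics apply), "T" (4x4, takes a point from camera to world coordinates). Camera axes: x right, y down, z forward; pixel columns grow to the right and rows downward; lengths in m; the calibration is good to about 2 mm. A picture is of the moment at which its call begins. calibration takes no time and is no camera call.
- robot.hand_in(): hands the job in, once; it reports no verdict.
Trained networks look in the newest picture that a camera, given by its name, has taken for a name from the list of things; names that differ only in an ending like _2 or _b are one class to them, and where a whole thing is asked for, a point or a joint stands for the part that bears it (a point fixed in the world has none). Each returns a list of dicts, best first, with "score" (0 to 1); they miss things now and then, are a little off and sometimes report something else, mostly with a low value. They report only what shows in the picture. A call takes as long as a camera call.
- spotter.recognise(camera, query): "bbox" ([left, top, width, height] in pixels, round what is visible of it).
- spotter.cut_out(camera, query): "mask" (384x512 bool, what is visible of it) and "bbox" ([left, top, width, height] in pixels, round what is visible of it).
The state is a dict: "t": time; "joint_positions": joint angles; "joint_vel": joint speeds; "effort": joint torques, N m; "position": TCP position; "tcp_rot": TCP orientation; "contact_force": force on the tool from outside, world axes, zero at the start; "wrist_torque": the same for the moment, N m; "width": finger opening in m.
Only numpy, scipy, OpenCV 4.12 (cv2) and the standard library are available. Lean on these libraries where they do the work, as an engineer would, in place of code of your own. Each camera call takes 0.05 s, during which the arm holds its last target.

## Working session

There is one attempt and no reset: what is moved stays moved. The work goes in short steps, Python scripts to look and compute and a tool call to move; the robot and the scene stay as the last step left them, time stands still between calls to the robot, and variables do not carry over. Pictures are saved under pics/ and viewed, and the job is handed in when it is done.

Besides the shell and the picture viewer there is one more tool, called after ">>>" as name(argument=value, ...), one argument or row to a line, values as JSON. drive_tool: Moves the arm, as the interface text tells. Its arguments: {"type":"object","properties":{"commands":{"type":"array","items":{"type":"number"}},"newtons":{"type":"number"}},"required":["commands"]}

```bash
mkdir -p pics
cat > h.py <<'E'
import numpy as np, cv2
from plant import telemetry, capture, calibration, robot, spotter
E
python3 - <<'E'
from h import *
for n in ("scene","top"):
    im=capture(n); cv2.imwrite(f"pics/{n}0.png",im); c=calibration(n); print(n,{k:(np.round(v,4).tolist()) for k,v in c.items()})
s=telemetry.observe(); print({k:np.round(v,4).tolist() for k,v in s.items()})
E
```

```text
scene {'fx': 356.4911, 'fy': 356.4911, 'cx': 257.3113, 'cy': 193.1269, 'k1': -0.0713, 'T': [[0.1874, 0.5844, -0.7895, 1.3793], [0.982, -0.0909, 0.1658, -0.1843], [0.0252, -0.8063, -0.5909, 0.6428], [0.0, 0.0, 0.0, 1.0]]}
top {'fx': 460.8812, 'fy': 460.8812, 'cx': 258.5051, 'cy': 193.319, 'k1': 0.0617, 'T': [[0.0013, -0.9829, 0.184, 0.3772], [-1.0, -0.002, -0.0036, -0.0233], [0.004, -0.184, -0.9829, 1.3255], [0.0, 0.0, 0.0, 1.0]]}
{'t': 0.1, 'joint_positions': [1.0546, 0.1311, 1.4892, 0.0, 1.523, -0.0854], 'joint_vel': [0.0007, -0.0024, -0.0018, 0.0008, -0.0023, 0.0014], 'effort': [0.0013, -56.1338, -49.31, 0.0771, 0.029, -0.0], 'position': [0.2503, 0.5447, 0.1904], 'tcp_rot': [0.2137, 0.9769, -0.0008, -0.0003], 'contact_force': [0.4835, 0.5036, 0.1599], 'wrist_torque': [0.0164, 0.0039, 0.0515], 'width': 0.0933}
```

View pics/scene0.png

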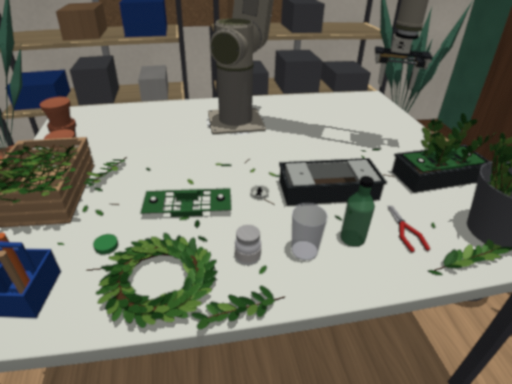

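View pics/top0.png

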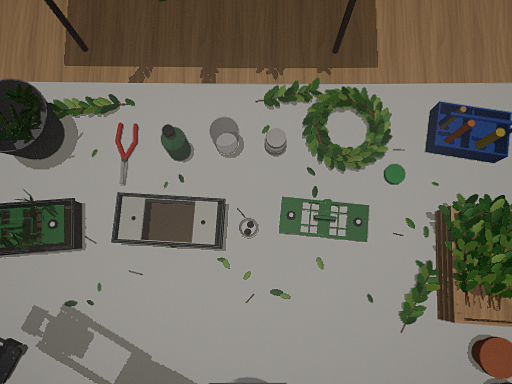

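The top view shows the trough at about (169,221) with two dark holes at about (128,219) and (203,222). The grid is at about (324,219) with its pins at about (291,215) and (358,222). The dish, at (248,228), lies between them.

```bash
cat >> h.py <<'E'
def K(c): return np.array([[c['fx'],0,c['cx']],[0,c['fy'],c['cy']],[0,0,1.]])
def ray(n,uv):
    c=calibration(n)
    p=cv2.undistortPoints(np.array(uv,float).reshape(-1,1,2),K(c),np.array([c['k1'],0,0,0,0.])).reshape(-1,2)
    d=np.c_[p,np.ones(len(p))]@c['T'][:3,:3].T if isinstance(c['T'],np.ndarray) else np.c_[p,np.ones(len(p))]@np.array(c['T'])[:3,:3].T
    return np.array(c['T'])[:3,3],d
def atz(n,uv,z):
    o,d=ray(n,uv); return o+d*((z-o[2])/d[:,2])[:,None]
def proj(n,P):
    c=calibration(n);T=np.linalg.inv(np.array(c['T']));P=np.array(P,float).reshape(-1,3)
    q=P@T[:3,:3].T+T[:3,3]; 
    return cv2.projectPoints(q,np.zeros(3),np.zeros(3),K(c),np.array([c['k1'],0,0,0,0.]))[0].reshape(-1,2)
E
python3 - <<'E'
from h import *
t=cv2.imread("pics/top0.png"); s=cv2.imread("pics/scene0.png")
cv2.imwrite("pics/z1.png",cv2.resize(t[180:260,100:235],None,fx=5.9,fy=5.9,interpolation=cv2.INTER_CUBIC))
cv2.imwrite("pics/z2.png",cv2.resize(t[180:260,235:380],None,fx=5.5,fy=5.5,interpolation=cv2.INTER_CUBIC))
cv2.imwrite("pics/z3.png",cv2.resize(s[145:225,130:265],None,fx=5.9,fy=5.9,interpolation=cv2.INTER_CUBIC))
for n in ["grid","trough","pin_a","dish"]:
    for r in spotter.recognise("top",n): print(n,r['score'],np.round(r['bbox'],1))
E
```

```text
grid 0.59 [276.1 198.4  90.   43.4]
grid 0.18 [206.5 117.8  33.6  37.3]
trough 0.77 [115.  194.5 111.1  55.7]
pin_a 0.45 [238.8 215.2  18.   24.1]
dish 0.79 [240.5 216.3  16.8  21.1]
```

View pics/z1.png

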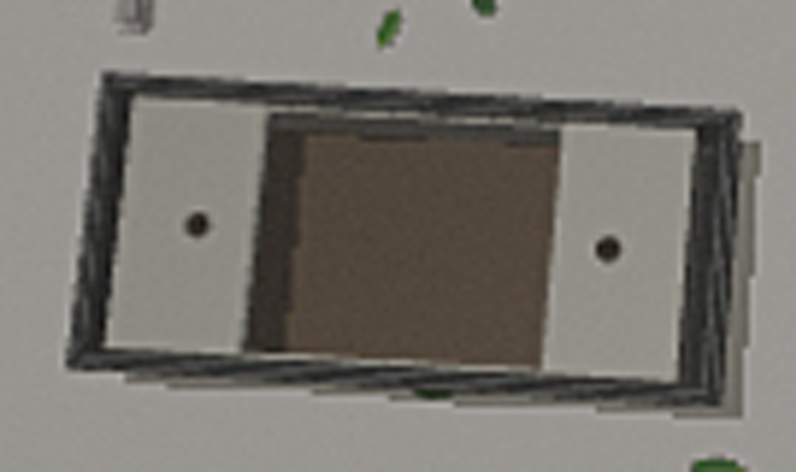

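View pics/z2.png

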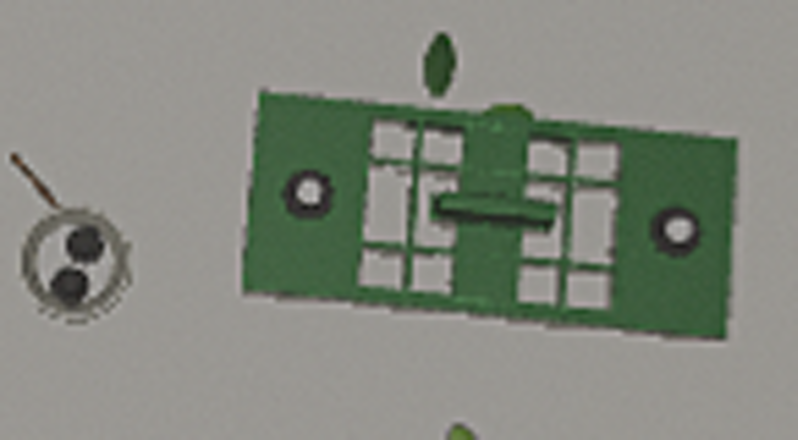

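View pics/z3.png

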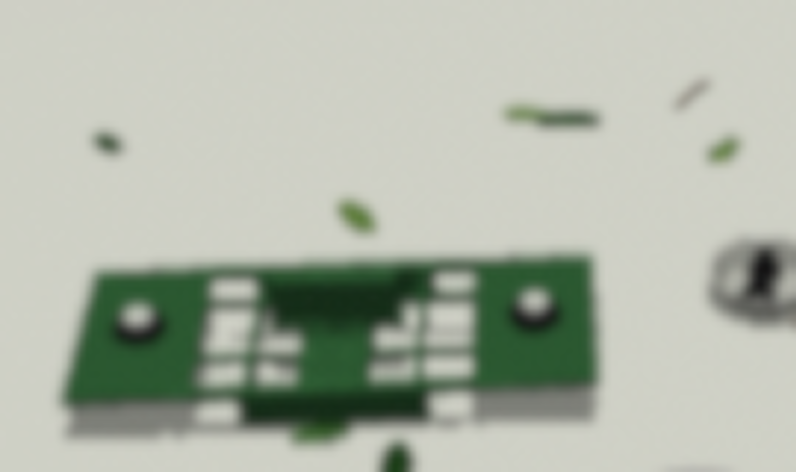

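Run:
```python
from h import *
t=cv2.imread("pics/top0.png"); g=t.astype(float).sum(2)/3
def cen(uv,sign,r=4):
    u,v=uv; best=np.array(uv,float)
    for _ in range(5):
        yy,xx=np.mgrid[0:384,0:512]; m=np.hypot(xx-best[0],yy-best[1])<=r
        w=sign*g; ring=(np.hypot(xx-best[0],yy-best[1])<=r+1.5)&~m
        w=np.clip(w-np.median(w[ring]),0,None)*m
        best=np.array([(w*xx).sum()/w.sum(),(w*yy).sum()/w.sum()])
    return best
f=lambda z,s,o:((np.array(z)+.5)/s-.5+np.array(o))
H=[cen(f(z,5.9,(100,180)),-1,3.2) for z in [(197,224),(608,249)]]
P=[cen(f(z,5.5,(235,180)),1,2.7) for z in [(309,191),(679,230)]]
print(H,P)
h=atz("top",H,.070); print("holes",h,np.linalg.norm(h[0]-h[1]),h.mean(0))
d=h[0]-h[1];print("yaw",np.degrees(np.arctan2(-d[0],d[1])))
# trough corners
c=atz("top",f([(105,72),(741,112),(717,403),(70,367)],5.9,(100,180)),.072)
print("trough",c,c.mean(0),[np.linalg.norm(c[i]-c[i-1]) for i in range(4)])
for i,j in((0,1),(3,2)):
    d=c[i]-c[j];print(np.degrees(np.arctan2(-d[0],d[1])))
p=atz("top",P,.0345);print("pins",p,np.linalg.norm(p[0]-p[1]),p.mean(0));d=p[0]-p[1];print(np.degrees(np.arctan2(-d[0],d[1])))
c=atz("top",f([(262,92),(737,137),(727,338),(243,293)],5.5,(235,180)),.024)
print("plate",c,c.mean(0),[np.linalg.norm(c[i]-c[i-1]) for i in range(4)])
for i,j in((0,1),(3,2)):
    d=c[i]-c[j];print(np.degrees(np.arctan2(-d[0],d[1])))
c=atz("top",f([(435,195),(555,210)],5.5,(235,180)),.054); print("rib",c.mean(0))
# scene pins
s=cv2.imread("pics/scene0.png")
q=f([(137,316),(535,300)],5.9,(130,145)); p2=atz("scene",q,.0345);print("scene pins",p2,p2.mean(0), np.linalg.norm(p2[0]-p2[1]))
print("reach",np.linalg.norm(p[:,:2],axis=1),np.linalg.norm(h[:,:2],axis=1))
```

```text
[array([133.0378541, 217.6713462]), array([202.62697695, 221.79597831])] [array([290.7707466 , 214.36127301]), array([357.98579041, 221.23552398])]
holes [[0.54384501 0.31430471 0.07      ]
 [0.53259095 0.12477669 0.07      ]] 0.1898618506273373 [0.53821798 0.2195407  0.07      ]
yaw -3.398198011192867
trough [[0.61526264 0.36008955 0.072     ]
 [0.5968554  0.06398525 0.072     ]
 [0.46151314 0.07291447 0.072     ]
 [0.47821304 0.36775941 0.072     ]] [0.53796106 0.21618717 0.072     ] [np.float64(0.13726405564255262), np.float64(0.2966758822373058), np.float64(0.13563649814321438), np.float64(0.29531750769866427)]
-3.5571993064238616
-3.2417474209526373
pins [[ 0.5585045  -0.11934117  0.0345    ]
 [ 0.53951885 -0.30792365  0.0345    ]] 0.1895357611089061 [ 0.54901167 -0.21363241  0.0345    ]
-5.748915312024397
plate [[ 0.61214902 -0.09622623  0.024     ]
 [ 0.58896197 -0.34223191  0.024     ]
 [ 0.48495714 -0.33254275  0.024     ]
 [ 0.50716806 -0.08557728  0.024     ]] [ 0.54830905 -0.21414454  0.024     ] [np.float64(0.10551967967738732), np.float64(0.2470959959892066), np.float64(0.10445517494774491), np.float64(0.24796223187490654)]
-5.384456613887547
-5.139087345834349
rib [ 0.55026589 -0.21169694  0.054     ]
scene pins [[ 0.54484623 -0.30914915  0.0345    ]
 [ 0.56129605 -0.12021332  0.0345    ]] [ 0.55307114 -0.21468123  0.0345    ] 0.18965057813556738
reach [0.57111259 0.62120653] [0.62813601 0.5470122 ]
```

Run:
```python
from h import *
f=lambda z:atz("top",z,0)
from scipy.spatial.transform import Rotation as R
for n,h in [("mister",.19),("cup",.12),("jar",.08),("snips",.01)]:
    for r in spotter.recognise("scene",n)[:1]:
        b=r['bbox']; print(n,r['score'],np.round(b,1),atz("scene",[b[0]+b[2]/2,b[1]+b[3]-6],0))
s=telemetry.observe()
r=R.from_quat(s['tcp_rot']).as_matrix(); p=s['position'];print(r.round(3),p,s['t'])
for tgt in([.5493,-.2135,.17],[.5493,-.2135,.028]): print(r.T@(np.array(tgt)-p)*100)
y=r[:,1]; print(np.degrees(np.arctan2(y[1],y[0])))
```

```text
mister 0.93 [336.1 178.9  38.   68.8] [[0.77078073 0.20857783 0.        ]]
cup 0.85 [295.  204.4  32.8  53.2] [[0.7856987  0.08392703 0.        ]]
jar 0.71 [235.9 226.   25.7  38.1] [[ 0.78142973 -0.07505814  0.        ]]
snips 0.93 [388.7 203.6  40.6  49.6] [[0.8147144  0.34145319 0.        ]]
[[-0.909  0.418 -0.   ]
 [ 0.418  0.909 -0.   ]
 [ 0.    -0.    -1.   ]] [0.25049367 0.5451703  0.1912851 ] 0.5
[-58.82986094 -56.45960104   2.13305447]
[-58.83025851 -56.45804382  16.33305438]
65.3196214089715
```

>>> drive_tool(
  commands=[1,-5,-5,0,0,0,7,1,-9,-8.6,0.4,0,0,14,1,-12,-11.5,0.6,0,0,20,1,-58.8,-56.5,2.1,0,0,70.7,1,-58.8,-56.5,2.1,0,0,70.7,1,-58.8,-56.5,2.1,0,0,70.7,1,-58.8,-56.5,2.1,0,0,70.7,1,-58.8,-56.5,2.1,0,0,70.7,1,-58.8,-56.5,2.1,0,0,70.7,1,-58.8,-56.5,2.1,0,0,70.7,1,-58.8,-56.5,2.1,0,0,70.7,1,-58.8,-56.5,2.1,0,0,70.7,1,-58.8,-56.5,2.1,0,0,70.7,1,-58.8,-56.5,2.1,0,0,70.7,1,-58.8,-56.5,2.1,0,0,70.7,1,-58.8,-56.5,2.1,0,0,70.7,1,-58.8,-56.5,2.1,0,0,70.7,1,-58.8,-56.5,2.1,0,0,70.7,1,-58.8,-56.5,2.1,0,0,70.7,1,-58.8,-56.5,2.1,0,0,70.7],
)

```text
t: 2.5
position: [0.5487, -0.2121, 0.1705]
tcp_rot: [0.739, 0.674, 0.0, -0.0]
contact_force: [-0.4, -0.1, 0.9]
width: 0.0929
```

>>> drive_tool(
  commands=[1,-0.1,0.1,4,0,0,0,1,-0.1,0.1,8,0,0,0,1,-0.1,0.1,11,0,0,0,1,-0.1,0.1,13,0,0,0,1,-0.1,0.1,14,0,0,0,1,-0.1,0.1,14.2,0,0,0,1,-0.1,0.1,14.2,0,0,0],
)

```text
t: 3.2
position: [0.5504, -0.2144, 0.0294]
tcp_rot: [0.739, 0.673, 0.0, 0.001]
contact_force: [0.3, -0.1, -0.2]
width: 0.0924
```

Run:
```python
from h import *
for n in ("scene","top"):
    im=capture(n); cv2.imwrite(f"pics/{n}1.png",im)
    z=im[110:240,100:290] if n=="scene" else im[150:280,230:420]
    cv2.imwrite(f"pics/{n}1z.png",cv2.resize(z,None,fx=4,fy=4,interpolation=cv2.INTER_CUBIC))
s=telemetry.observe();print(s['position'],s['contact_force'],s['width'])
```

```text
[ 0.55103166 -0.21508994  0.03021253] [ 0.9309364  -0.54377407  0.4491276 ] 0.09294696733291483
```

View pics/scene1z.png

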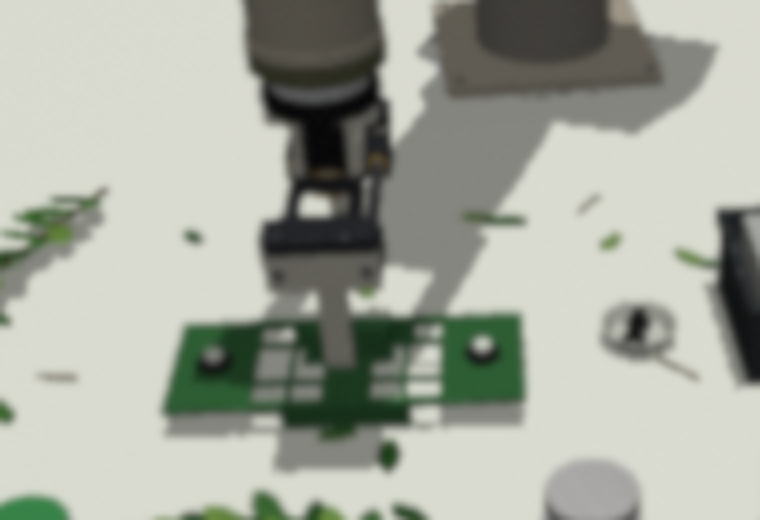

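View pics/top1z.png

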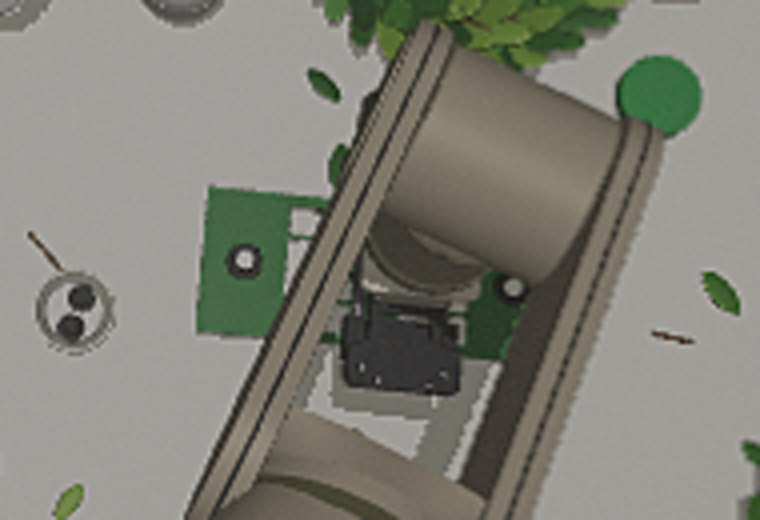

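The fingers straddle the rib with their tips just above the plate, and the rib is centred, so I'm closing now.

>>> drive_tool(
  commands=[-0.4,0,0,0,0,0,0,-0.6,0,0,0,0,0,0,-0.7,0,0,0,0,0,0,-0.9,0,0,0,0,0,0,-1,0,0,0,0,0,0,-1,0,0,0,0,0,0,-1,0,0,0,0,0,0,-1,0,0,0,0,0,0,-1,0,0,0,0,0,0],
  newtons=40,
)

```text
t: 4.2
position: [0.5498, -0.2148, 0.0283]
tcp_rot: [0.74, 0.673, -0.0, -0.0]
contact_force: [-0.5, -0.1, 0.7]
width: 0.0257
```

Run:
```python
from h import *
P=[]
for i in range(3):
    im=capture("top"); s=telemetry.observe();P.append(s['position']);print(s['position'].round(4) if hasattr(s['position'],'round') else s['position'],np.round(s['tcp_rot'],4),np.round(s['contact_force'],2),np.round(s['wrist_torque'],2),s['width'])
cv2.imwrite("pics/top2.png",im); cv2.imwrite("pics/top2z.png",cv2.resize(im[150:280,230:420],None,fx=4,fy=4,interpolation=cv2.INTER_CUBIC))
```

```text
[ 0.5497 -0.2148  0.0283] [ 0.7395  0.6731 -0.     -0.    ] [0.31 0.59 0.42] [-0.02  0.05 -0.01] 0.02133969013556993
[ 0.5498 -0.2148  0.0283] [ 0.7395  0.6731 -0.     -0.    ] [-0.84  0.3  -0.74] [-0.09  0.05 -0.01] 0.017694136286520157
[ 0.5498 -0.2148  0.0283] [ 0.7395  0.6731 -0.     -0.    ] [ 0.66 -0.4   0.88] [-0.06  0.06  0.  ] 0.013508873402294574
```

View pics/top2z.png

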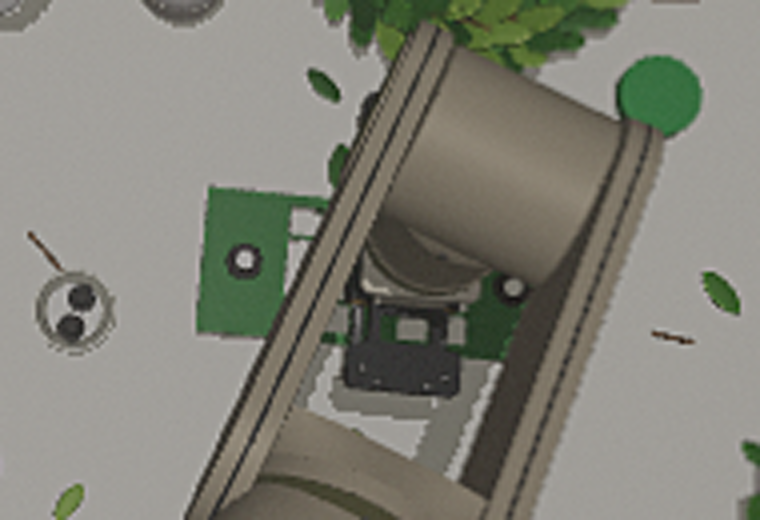

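>>> drive_tool(
  commands=[-1,0,0,0,0,0,0,-1,0,0,0,0,0,0,-1,0,0,0,0,0,0,-1,0,0,-0.5,0,0,0,-1,0,0,-2,0,0,0,-1,0,0,-4,0,0,0,-1,0,0,-7,0,0,0,-1,0,0,-10,0,0,0,-1,0,0,-12,0,0,0,-1,0,0,-12.5,0,0,0,-1,0,0,-12.5,0,0,0,-1,0,0,-12.5,0,0,0],
)

```text
t: 5.55
position: [0.5492, -0.2146, 0.1523]
tcp_rot: [0.74, 0.673, -0.0, -0.001]
contact_force: [-0.6, -0.1, 0.3]
width: 0.0006
```

```bash
cat > st.py <<'E'
from h import *
def st():
    s=telemetry.observe();print("t %.2f"%s['t'],np.round(s['position'],4),np.round(s['tcp_rot'],4),"F",np.round(s['contact_force'],1),"M",np.round(s['wrist_torque'],2),"w %.4f"%s['width']);return s
def pic(name,tag,u0,v0,u1,v1,k):
    im=capture(name);cv2.imwrite(f"pics/{tag}f.png",im);cv2.imwrite(f"pics/{tag}.png",cv2.resize(im[v0:v1,u0:u1],None,fx=k,fy=k,interpolation=cv2.INTER_CUBIC))
E
python3 - <<'E'
from st import *
st();pic("scene","s3",100,60,300,210,4);pic("top","t3",230,130,420,270,4);st()
E
```

```text
t 5.55 [ 0.5492 -0.2146  0.1523] [ 7.395e-01  6.731e-01 -3.000e-04 -7.000e-04] F [-0.6 -0.1  0.3] M [-0.09  0.1  -0.03] w 0.0006
t 5.65 [ 0.5488 -0.2143  0.1516] [ 7.395e-01  6.731e-01 -5.000e-04 -1.300e-03] F [ 0.1 -1.2 -1.2] M [-0.08  0.07  0.01] w 0.0005
```

View pics/s3.png

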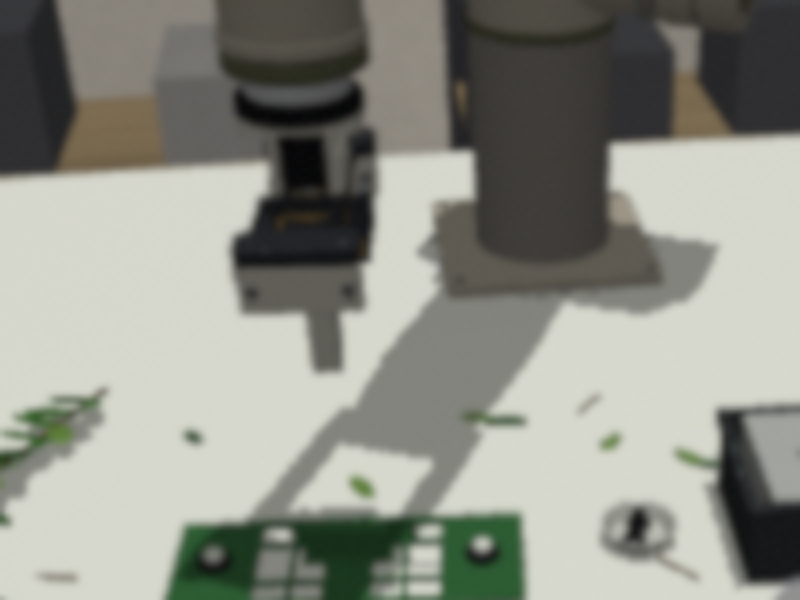

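View pics/t3.png

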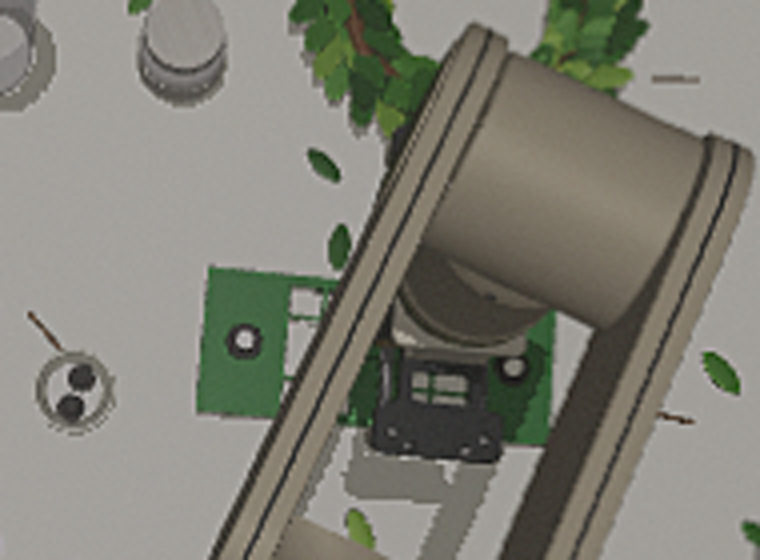

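The fingers closed to 0 mm, so the grasp missed. I'll move the arm aside and look at the grid again.

>>> drive_tool(
  commands=[1,-4,-4,-1,0,0,0,1,-8,-8,-2,0,0,0,1,-13,-12,-3,0,0,0,1,-17,-16,-3,0,0,0,1,-17,-16,-3,0,0,0,1,-17,-16,-3,0,0,0],
)

```text
t: 6.25
position: [0.3711, -0.3714, 0.1825]
tcp_rot: [0.741, 0.671, -0.001, -0.001]
contact_force: [0.1, 0.2, 0.0]
width: 0.0437
```

Run:
```python
from st import *
st();pic("scene","s4",130,145,265,225,5.9);pic("top","t4",235,180,380,260,5.5);st()
```

```text
t 6.25 [ 0.3711 -0.3714  0.1825] [ 7.411e-01  6.714e-01 -7.000e-04 -7.000e-04] F [0.1 0.2 0. ] M [-0.02  0.08 -0.04] w 0.0437
t 6.35 [ 0.3738 -0.369   0.1823] [ 7.403e-01  6.723e-01  2.000e-04 -8.000e-04] F [ 0.3 -0.1 -0.9] M [-0.03  0.09  0.  ] w 0.0520
```

View pics/s4.png

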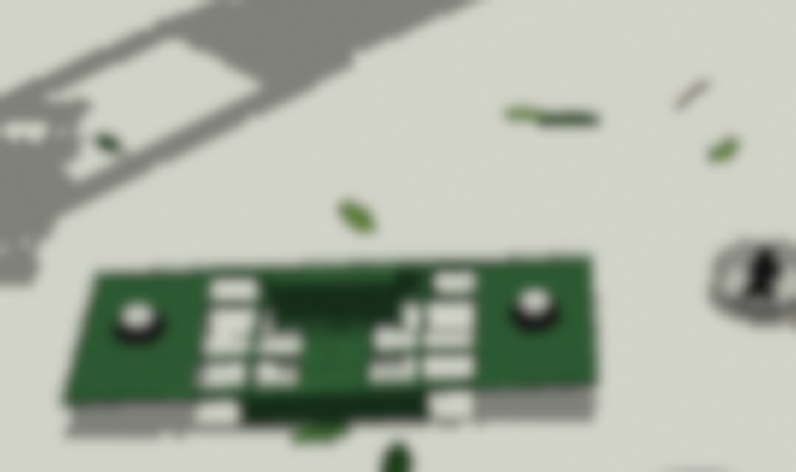

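View pics/t4.png

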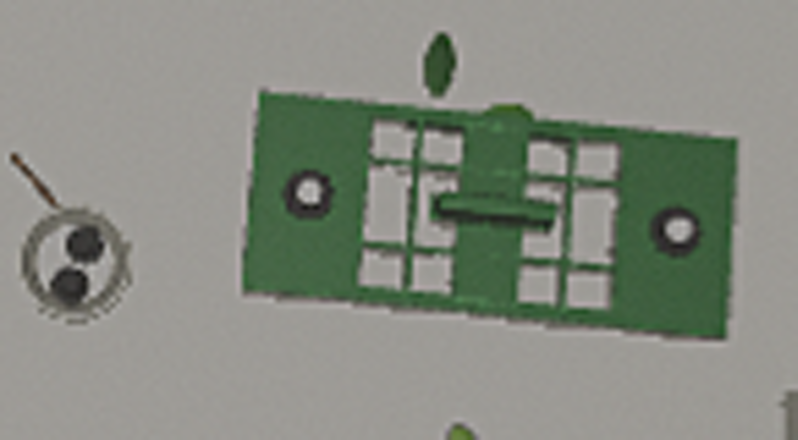

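Run:
```python
from st import *
for P in [(.5498,-.2148,.0283),(.5956,-.219,.0283),(.504,-.2106,.0283),(.549,-.2136,.054),(.549,-.2136,.02)]:
    a=proj("scene",P)[0];b=proj("top",P)[0];print(P,a.round(1),((a-[100,110]+.5)*4-.5).round(),((a-[130,145]+.5)*5.9-.5).round(),b.round(1),((b-[235,180]+.5)*5.5-.5).round(),((b-[230,150]+.5)*4-.5).round())
P=(.5488,-.2143,.1516);a=proj("scene",P)[0];print(((a-[100,60]+.5)*4-.5))
im=cv2.imread("pics/scene1.png");cv2.imwrite("pics/s1c.png",cv2.resize(im[165:225,140:230],None,fx=8,fy=8,interpolation=cv2.INTER_CUBIC))
```

```text
(0.5498, -0.2148, 0.0283) [186.8 197.8] [349. 353.] [338. 314.] [324.4 217.8] [494. 210.] [379. 273.]
(0.5956, -0.219, 0.0283) [185.8 207.9] [345. 393.] [332. 374.] [325.4 201.9] [500. 122.] [383. 209.]
(0.504, -0.2106, 0.0283) [187.8 188.5] [353. 315.] [343. 259.] [323.3 234. ] [488. 299.] [375. 337.]
(0.549, -0.2136, 0.054) [186.4 190.3] [347. 323.] [335. 270.] [325.3 216.9] [499. 205.] [383. 269.]
(0.549, -0.2136, 0.02) [187.5 200. ] [352. 361.] [342. 327.] [323.5 218.5] [489. 214.] [376. 275.]
[332.65324091 403.26439653]
```

View pics/s1c.png

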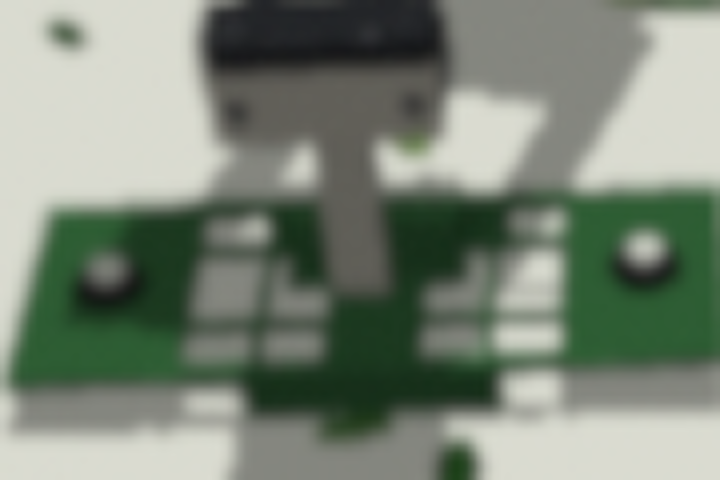

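Run:
```python
from st import *
s=st()
from scipy.spatial.transform import Rotation as R
r=R.from_quat(s['tcp_rot']).as_matrix();p=np.array(s['position'])
for n in("scene","top"):
    im=cv2.imread(f"pics/{n[0]}4f.png")
    for d,c in((0,(0,0,255)),(.026,(255,0,0)),(-.026,(255,0,255))):
        a=proj(n,p+r[:,1]*d)[0];print(n,a)
        if d==0:
            o=np.maximum((a-[50,40]).astype(int),0);cr=cv2.resize(im[o[1]:o[1]+90,o[0]:o[0]+110],None,fx=6,fy=6,interpolation=cv2.INTER_CUBIC)
        q=((a-o+.5)*6-.5).astype(int);cv2.drawMarker(cr,tuple(map(int,q)),c,0,14,1)
    cv2.imwrite(f"pics/c{n}.png",cr)
```

```text
t 6.35 [ 0.3738 -0.369   0.1823] [ 7.403e-01  6.723e-01  2.000e-04 -8.000e-04] F [ 0.3 -0.1 -0.9] M [-0.03  0.09  0.  ] w 0.0520
scene [127.61594101 125.24674659]
scene [125.78142571 129.18604643]
scene [129.38065462 121.46450344]
top [399.46016637 281.87494168]
top [399.83566251 271.00024694]
top [399.09053079 292.8599351 ]
```

View pics/cscene.png

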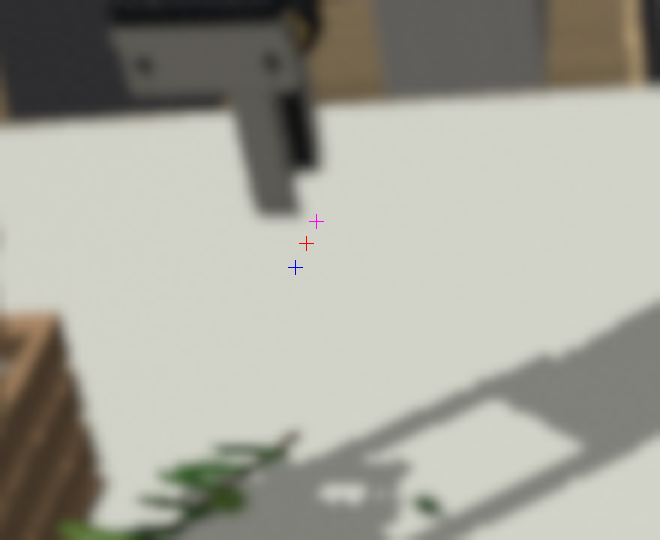

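View pics/ctop.png

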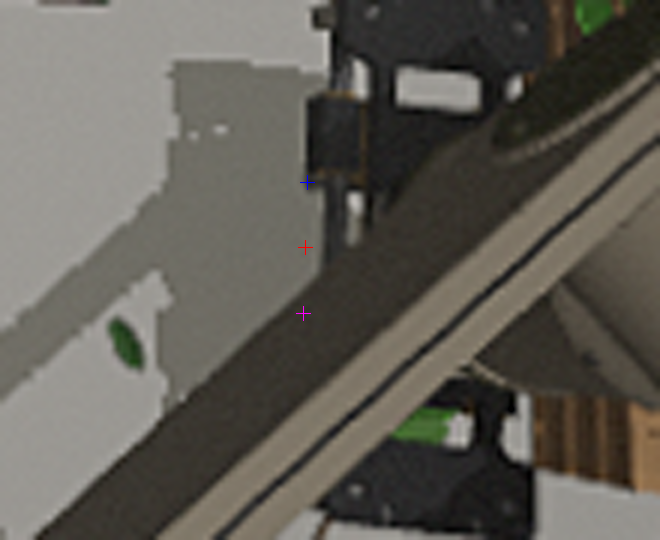

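The fingertips sit about 25–30 mm higher in the scene image than the reported TCP projects to, in both the open and shut pictures. That fits with closing just above the rib. I'll measure the tool offset by touching bare table gently with shut fingers.

Run:
```python
from st import *
im=cv2.imread("pics/t4f.png")
for P in [(.42,-.30,0),(.42,-.25,0),(.40,-.28,0),(.43,-.19,0)]:
    a=proj("top",P)[0];print(P,a);cv2.drawMarker(im,tuple(map(int,a)),(0,0,255),0,6,1)
cv2.imwrite("pics/m.png",cv2.resize(im[200:320,250:420],None,fx=4.5,fy=4.5))
```

```text
(0.42, -0.3, 0) [354.28569184 264.68905168]
(0.42, -0.25, 0) [336.58855163 264.60035295]
(0.4, -0.28, 0) [347.47043387 271.83041146]
(0.43, -0.19, 0) [315.31664066 260.94325952]
```

View pics/m.png

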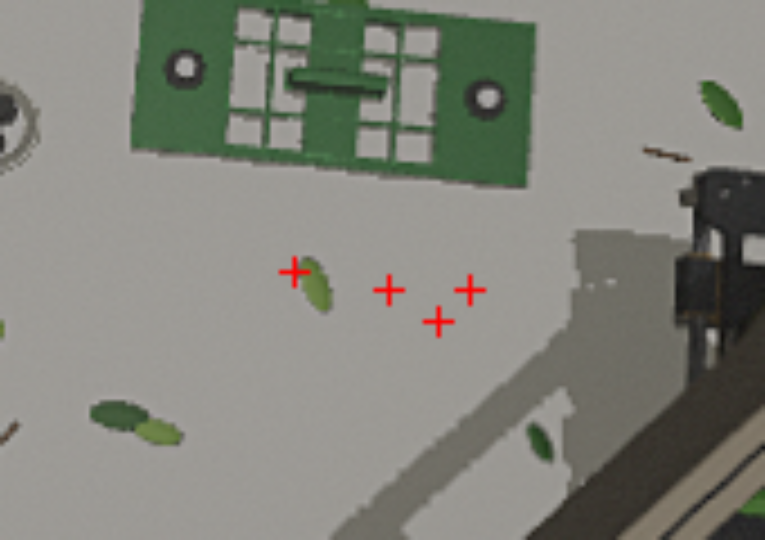

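>>> drive_tool(
  commands=[-1,4,1.4,3,0,0,0,-1,8.2,2.8,6,0,0,0,-1,8.2,2.8,10,0,0,0,-1,8.2,2.8,13.5,0,0,0,-1,8.2,2.8,15,0,0,0,-1,8.2,2.8,15,0,0,0,-1,8.2,2.8,15,0,0,0,-1,8.2,2.8,15,0,0,0],
)

```text
t: 7.15
position: [0.4116, -0.2913, 0.0356]
tcp_rot: [0.74, 0.673, 0.0, 0.002]
contact_force: [0.6, 0.6, 0.2]
width: 0.0009
```

Run:
```python
from st import *
s=st();pic("scene","s5",100,120,200,195,8)
p=np.array(s['position']);print([(( proj("scene",p+[0,0,d])[0]-[100,120]+.5)*8-.5).round() for d in(0,.01,.02,.03)]); print(((proj("scene",[p[0],p[1],0])[0]-[100,120]+.5)*8-.5))
```

```text
t 7.15 [ 0.4116 -0.2913  0.0356] [7.396e-01 6.730e-01 2.000e-04 1.700e-03] F [0.6 0.6 0.2] M [-0.07  0.09 -0.04] w 0.0009
[array([488., 418.]), array([484., 397.]), array([481., 375.]), array([477., 353.])]
[499.59187988 493.90928759]
```

View pics/s5.png

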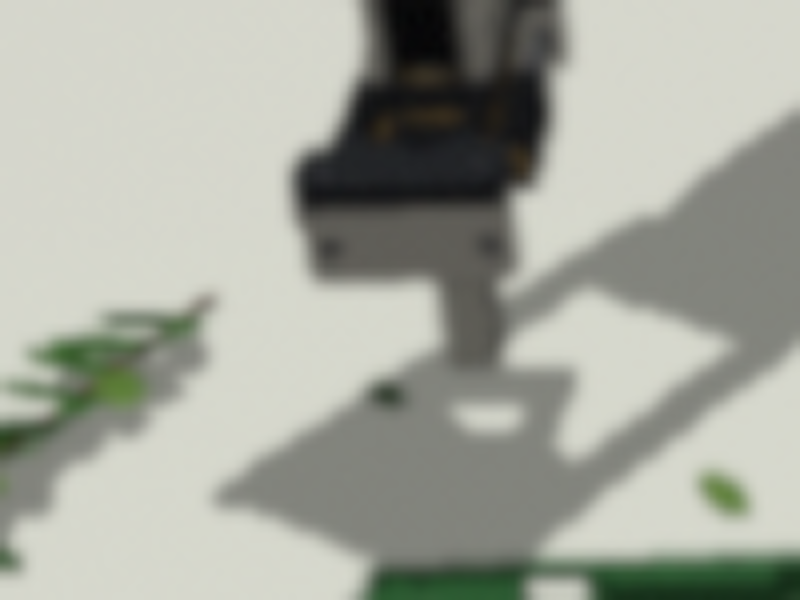

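>>> drive_tool(
  commands=[-1,0,0,1.5,0,0,0,-1,0,0,2.8,0,0,0,-1,0,0,3.2,0,0,0,-1,0,0,3.2,0,0,0],
)

```text
t: 7.6
position: [0.4096, -0.2897, 0.0008]
tcp_rot: [0.74, 0.673, -0.0, -0.001]
contact_force: [0.5, 0.3, -0.5]
width: 0.0004
```

Run:
```python
from st import *
s=st();pic("scene","s6",100,120,200,195,8);st()
```

```text
t 7.60 [ 0.4096 -0.2897  0.0008] [ 7.396e-01  6.730e-01 -1.000e-04 -7.000e-04] F [ 0.5  0.3 -0.5] M [-0.03  0.04  0.04] w 0.0004
t 7.65 [ 0.41   -0.29    0.0013] [ 7.396e-01  6.730e-01 -0.000e+00 -3.000e-04] F [ 0.2 -0.5 -0.5] M [-0.01  0.08 -0.01] w 0.0007
```

View pics/s6.png

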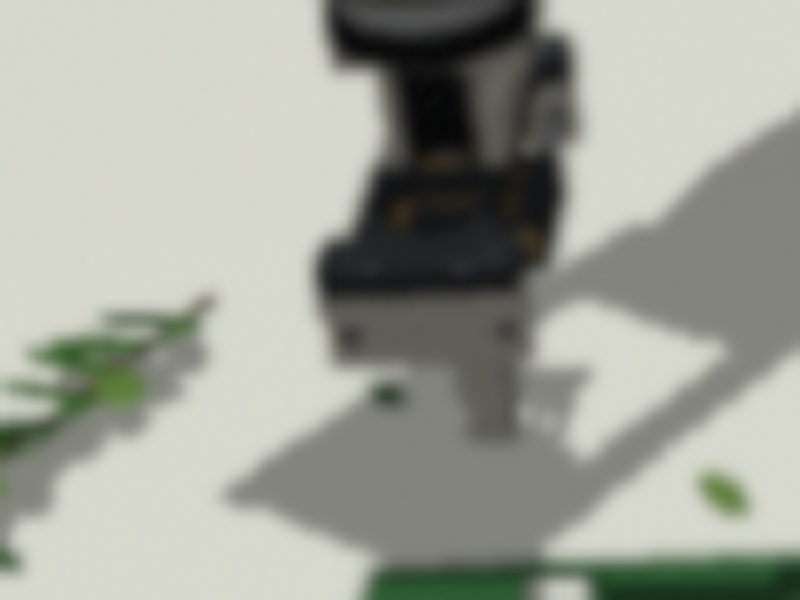

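>>> drive_tool(
  commands=[-1,0,0,0.8,0,0,0,-1,0,0,1.4,0,0,0,-1,0,0,1.6,0,0,0,-1,0,0,1.7,0,0,0,-1,0,0,1.8,0,0,0],
)

```text
t: 8.15
position: [0.4101, -0.2901, -0.0167]
tcp_rot: [0.74, 0.673, 0.0, -0.0]
contact_force: [0.0, -0.4, -0.4]
width: 0.0002
```

>>> drive_tool(
  commands=[-1,0,0,0.1,0,0,0,-1,0,0,0.2,0,0,0],
)

```text
t: 8.35
position: [0.4103, -0.2902, -0.0185]
tcp_rot: [0.74, 0.673, 0.0, 0.0]
contact_force: [0.6, 0.1, 0.1]
width: 0.0003
```

>>> drive_tool(
  commands=[-1,0,0,0.1,0,0,0,-1,0,0,0.2,0,0,0],
)

```text
t: 8.55
position: [0.4101, -0.2901, -0.0207]
tcp_rot: [0.74, 0.673, 0.0, 0.0]
contact_force: [0.9, -0.4, 0.0]
width: 0.0005
```

>>> drive_tool(
  commands=[-1,0,0,0.1,0,0,0,-1,0,0,0.2,0,0,0],
)

```text
t: 8.75
position: [0.4101, -0.2901, -0.0227]
tcp_rot: [0.74, 0.673, 0.0, 0.0]
contact_force: [0.2, 0.8, 0.7]
width: 0.0003
```

>>> drive_tool(
  commands=[-1,0,0,0.1,0,0,0,-1,0,0,0.2,0,0,0],
)

```text
t: 8.95
position: [0.4101, -0.29, -0.0248]
tcp_rot: [0.74, 0.673, 0.0, -0.0]
contact_force: [0.2, -0.1, 0.1]
width: 0.0006
```

>>> drive_tool(
  commands=[-1,0,0,0.1,0,0,0,-1,0,0,0.2,0,0,0],
)

```text
t: 9.15
position: [0.4101, -0.29, -0.0267]
tcp_rot: [0.74, 0.673, 0.0, 0.0]
contact_force: [0.2, -0.4, 0.3]
width: 0.0006
```

>>> drive_tool(
  commands=[-1,0,0,0.1,0,0,0,-1,0,0,0.2,0,0,0],
)

```text
t: 9.35
position: [0.4101, -0.2901, -0.0271]
tcp_rot: [0.74, 0.673, -0.0, -0.0]
contact_force: [-10.2, 8.3, 28.8]
width: 0.0008
```

Run:
```python
from st import *
s=st();pic("scene","s7",100,120,200,195,8);st()
```

```text
t 9.35 [ 0.4101 -0.2901 -0.0271] [ 7.395e-01  6.732e-01 -1.000e-04 -3.000e-04] F [-10.2   8.3  28.8] M [ 1.47  2.07 -0.02] w 0.0008
t 9.40 [ 0.4101 -0.2901 -0.0271] [ 7.395e-01  6.732e-01 -1.000e-04 -3.000e-04] F [-7.3  5.5 18.5] M [1.04 1.48 0.01] w 0.0005
```

View pics/s7.png

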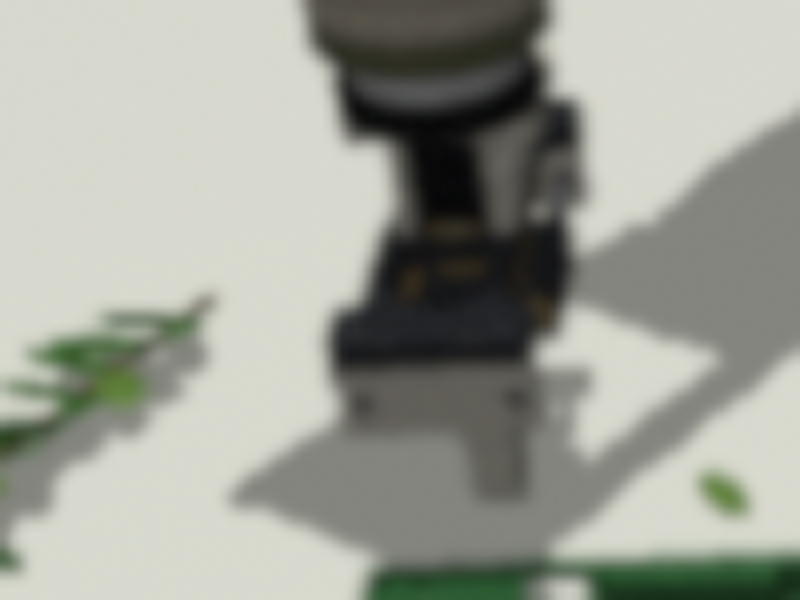

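Run:
```python
from st import *
for z in [(478,497),(525,497)]:
    print(atz("scene",(np.array(z)+.5)/8-.5+[100,120],0))
p=[.41,-.29,0]
from scipy.spatial.transform import Rotation as R
r=R.from_quat([.7395,.6732,0,0]).as_matrix()
for dx,dy in((-.0075,.0175),(.0075,.0175),(0,0)):
    a=proj("scene",p+r[:,0]*dx+r[:,1]*dy)[0];print(((a-[100,120]+.5)*8-.5).round())
```

```text
[[ 0.41248105 -0.29974844  0.        ]]
[[ 0.41533834 -0.28134377  0.        ]]
[479. 517.]
[517. 516.]
[503. 491.]
```

>>> drive_tool(
  commands=[-1,0,0,-0.5,0,0,0,-1,0,0,-4,0,0,0,-1,0,0,-6,0,0,0],
)

```text
t: 9.7
position: [0.4105, -0.2904, 0.033]
tcp_rot: [0.74, 0.673, 0.0, 0.0]
contact_force: [-0.8, -0.4, -0.1]
width: 0.0003
```

Run:
```python
from st import *
# cscene crop origin
a=proj("scene",[.3738,-.369,.1823])[0];o=np.maximum((a-[50,40]).astype(int),0)
for z in[(258,213),(297,213),(283,168),(318,168)]:
    print(atz("scene",(np.array(z)+.5)/6-.5+o,.2093))
print("s1c")
for z in[(332,294),(390,294)]: print(atz("scene",(np.array(z)+.5)/8-.5+[140,165],.0570))
```

```text
[[ 0.39433089 -0.38451295  0.2093    ]]
[[ 0.39732078 -0.36610292  0.2093    ]]
[[ 0.34216377 -0.37878976  0.2093    ]]
[[ 0.34496042 -0.36158482  0.2093    ]]
s1c
[[ 0.60171378 -0.22909385  0.057     ]]
[[ 0.60470475 -0.20991737  0.057     ]]
```

>>> drive_tool(
  commands=[0.3,0,0,-4,0,0,0,0.3,1,1,-7,0,0,0,0.3,4,5,-7,0,0,0,0.3,7,9.5,-7,0,0,0,0.3,8.9,13.1,-7,0,0,0,0.3,8.9,13.1,-7,0,0,0,0.3,8.9,13.1,-7,0,0,0,0.3,8.9,13.1,-4,0,0,0,0.3,8.9,13.1,-1,0,0,0,0.3,8.9,13.1,1.5,0,0,0,0.3,8.9,13.1,2.6,0,0,0,0.3,8.9,13.1,3.1,0,0,0,0.3,8.9,13.1,3.1,0,0,0],
)

```text
t: 11.0
position: [0.5485, -0.2142, 0.0006]
tcp_rot: [0.74, 0.673, -0.0, 0.0]
contact_force: [0.6, 0.3, 0.6]
width: 0.0605
```

Run:
```python
from st import *
s=st();pic("scene","s8",140,165,230,225,8);st()
```

```text
t 11.00 [ 0.5485 -0.2142  0.0006] [ 7.397e-01  6.729e-01 -1.000e-04  0.000e+00] F [0.6 0.3 0.6] M [-0.03  0.01 -0.  ] w 0.0605
t 11.05 [ 0.5493 -0.2144  0.0015] [7.397e-01 6.729e-01 2.000e-04 7.000e-04] F [ 0.7 -0.3  0.9] M [-0.05  0.07  0.01] w 0.0605
```

View pics/s8.png

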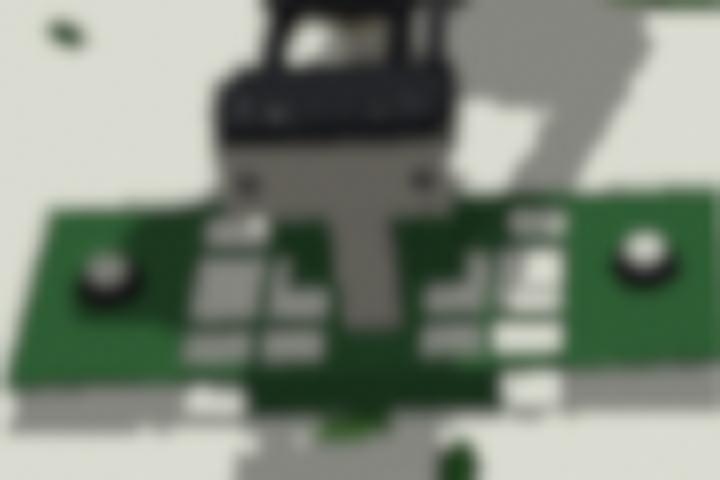

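>>> drive_tool(
  commands=[-0.2,0,0,0,0,0,0,-0.5,0,0,0,0,0,0,-0.7,0,0,0,0,0,0,-1,0,0,0,0,0,0,-1,0,0,0,0,0,0,-1,0,0,0,0,0,0,-1,0,0,0,0,0,0,-1,0,0,0,0,0,0,-1,0,0,0,0,0,0,-1,0,0,0,0,0,0],
  newtons=40,
)

```text
t: 12.05
position: [0.549, -0.2137, 0.0003]
tcp_rot: [0.74, 0.673, 0.0, 0.0]
contact_force: [0.7, 0.6, -0.8]
width: 0.01
```

>>> drive_tool(
  commands=[-1,0,0,-0.3,0,0,0,-1,0,0,-1,0,0,0,-1,0,0,-3,0,0,0,-1,0,0,-6,0,0,0,-1,0,0,-9,0,0,0,-1,0,0,-12,0,0,0,-1,0,0,-13,0,0,0,-1,0,0,-13,0,0,0,-1,0,0,-13,0,0,0],
)

```text
t: 12.95
position: [0.5481, -0.2134, 0.1288]
tcp_rot: [0.74, 0.673, -0.0, -0.001]
contact_force: [0.3, 0.3, -2.8]
width: 0.0099
```

Run:
```python
from st import *
s=st();pic("scene","s9",120,80,280,200,5);pic("top","t9",250,150,410,270,5);s=st()
```

```text
t 12.95 [ 0.5481 -0.2134  0.1288] [ 7.395e-01  6.731e-01 -4.000e-04 -8.000e-04] F [ 0.3  0.3 -2.8] M [-0.03  0.06  0.04] w 0.0099
t 13.05 [ 0.5475 -0.2131  0.1279] [ 7.395e-01  6.731e-01 -7.000e-04 -1.800e-03] F [-0.7  0.5 -3.6] M [-0.08  0.11 -0.  ] w 0.0098
```

View pics/s9.png

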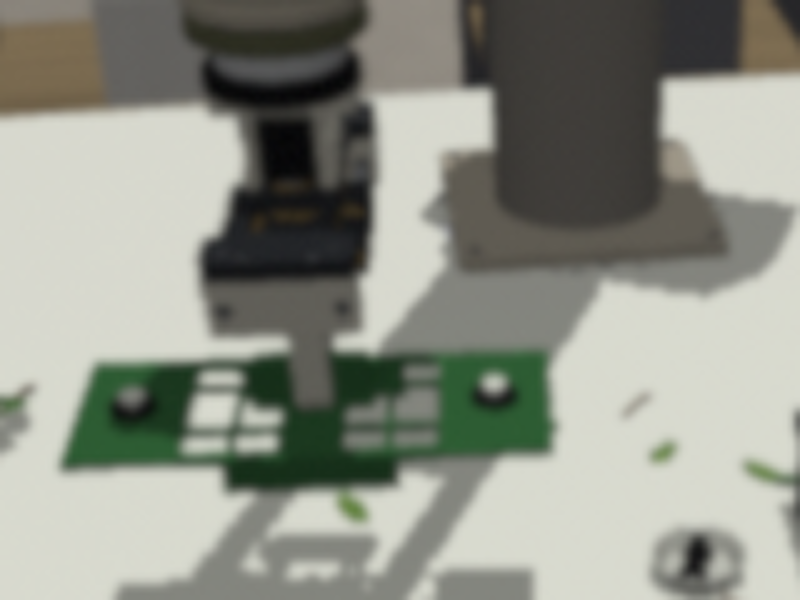

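View pics/t9.png

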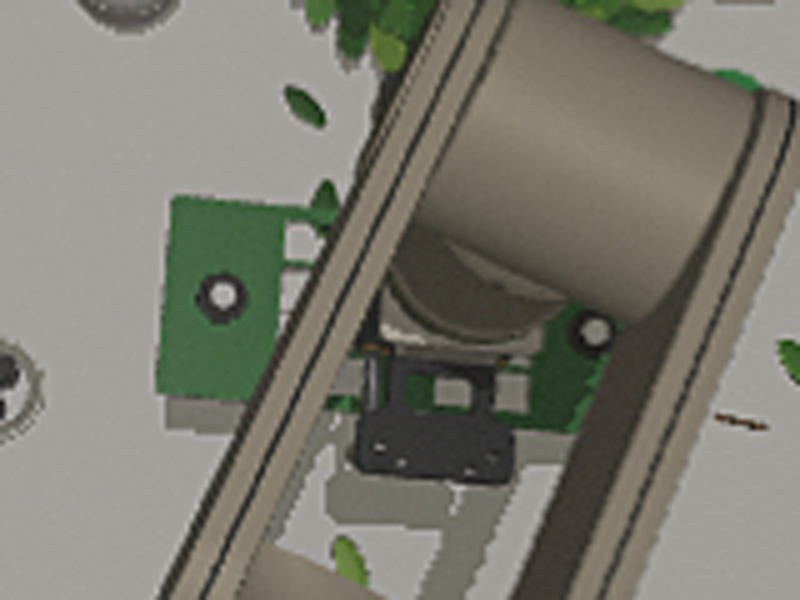

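>>> drive_tool(
  commands=[-1,1,-0.1,0,0,0,0,-1,3,-0.4,0,0,0,0,-1,6,-0.7,0,0,0,-0.3,-1,10,-1.2,0,0,0,-0.5,-1,14,-1.7,0,0,0,-0.8,-1,18,-2.1,0,0,0,-1,-1,22,-2.6,0,0,0,-1.2,-1,26,-3.1,0,0,0,-1.4,-1,30,-3.6,0,0,0,-1.6,-1,34,-4,0,0,0,-1.8,-1,38,-4.5,0,0,0,-2,-1,41,-4.9,0,0,0,-2,-1,42.5,-5.1,0,0,0,-2,-1,43,-5.1,0,0,0,-2,-1,43,-5.1,0,0,0,-2,-1,43,-5.1,0,0,0,-2,-1,43,-5.1,0,0,0,-2],
)

```text
t: 14.75
position: [0.5387, 0.2178, 0.1303]
tcp_rot: [0.728, 0.685, -0.0, 0.0]
contact_force: [-1.0, -0.5, -3.2]
width: 0.0095
```

Run:
```python
from st import *
s=st();pic("top","t10",90,130,250,250,5);pic("scene","s10",250,90,410,210,5);s=st()
```

```text
t 14.75 [0.5387 0.2178 0.1303] [ 7.282e-01  6.853e-01 -2.000e-04  1.000e-04] F [-1.  -0.5 -3.2] M [-0.09  0.03  0.01] w 0.0095
t 14.85 [0.5387 0.2181 0.1304] [ 7.282e-01  6.854e-01 -0.000e+00  1.000e-04] F [ 0.4 -0.4 -3. ] M [-0.04  0.05  0.  ] w 0.0098
```

View pics/t10.png

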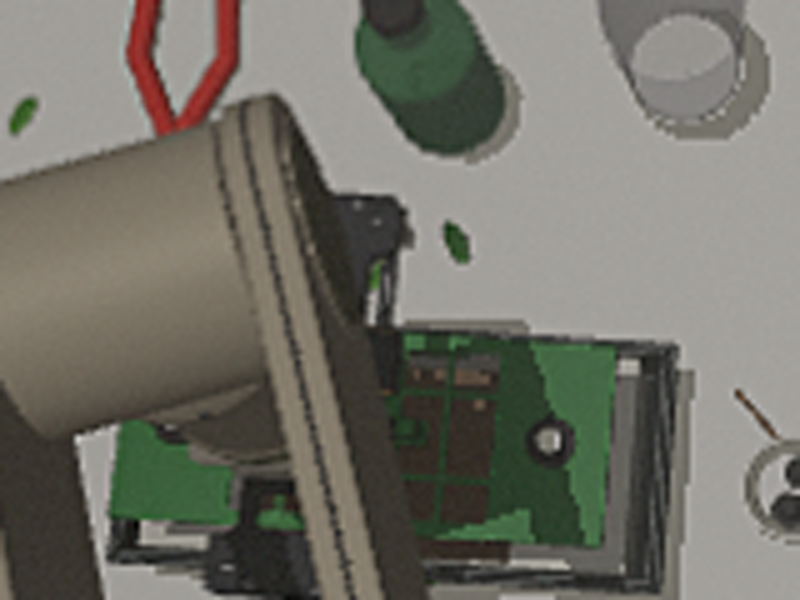

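View pics/s10.png

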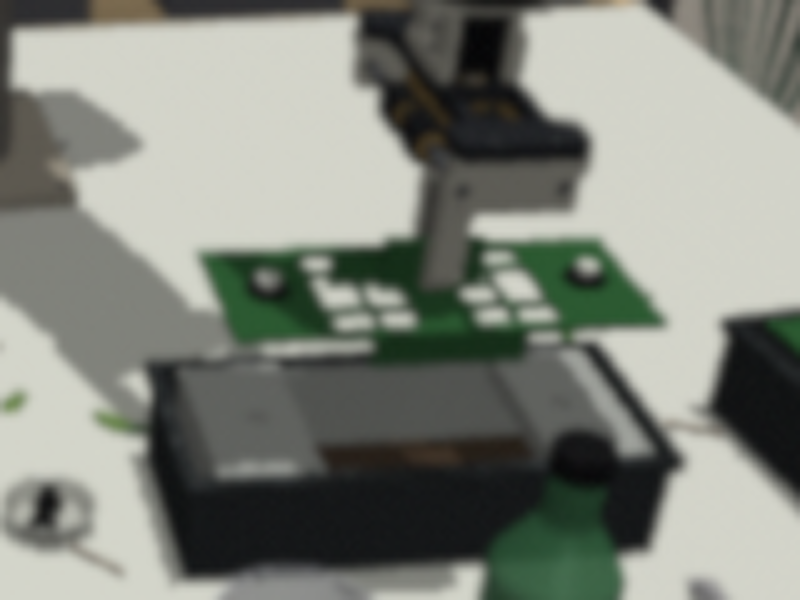

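Run:
```python
from st import *
f=lambda z,s,o:((np.array(z)+.5)/s-.5+np.array(o))
zp=.1645
print("top pin -y",atz("top",f([(549,440)],5,(90,130)),zp))
sp=atz("scene",f([(267,280),(587,268)],5,(250,90)),zp);print("scene pins",sp,sp.mean(0),np.linalg.norm(sp[0]-sp[1]))
sh=atz("scene",f([(258,415),(562,400)],5,(250,90)),.070);print("scene holes",sh,sh.mean(0),np.linalg.norm(sh[0]-sh[1]))
print("top holes .5438 .3143 / .5326 .1248 mid .5382 .2195")
im=cv2.imread("pics/s10f.png");cv2.imwrite("pics/s10h.png",cv2.resize(im[130:190,280:400],None,fx=6.6,fy=6.6,interpolation=cv2.INTER_CUBIC))
```

```text
top pin -y [[0.53157192 0.12204882 0.1645    ]]
scene pins [[0.53866485 0.11876497 0.1645    ]
 [0.54973592 0.30830502 0.1645    ]] [0.54420038 0.21353499 0.1645    ] 0.18986310537270357
scene holes [[0.53272614 0.12476386 0.07      ]
 [0.54385571 0.31518015 0.07      ]] [0.53829093 0.21997201 0.07      ] 0.1907412659725383
top holes .5438 .3143 / .5326 .1248 mid .5382 .2195
```

View pics/s10h.png

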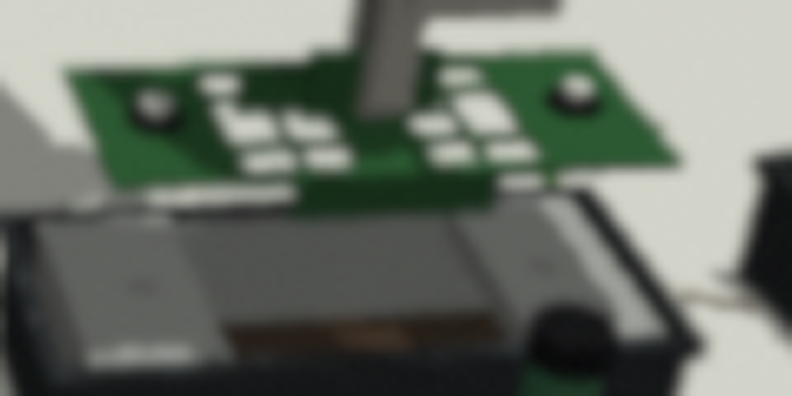

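>>> drive_tool(
  commands=[-1,0.1,0,1,0,0,0,-1,0.2,0,2.5,0,0,0,-1,0.2,0,4,0,0,0,-1,0.2,0,5,0,0,0,-1,0.2,0,5.3,0,0,0,-1,0.2,0,5.3,0,0,0,-1,0.2,0,5.3,0,0,0],
)

```text
t: 15.55
position: [0.5389, 0.2213, 0.0778]
tcp_rot: [0.728, 0.686, 0.0, 0.0]
contact_force: [0.5, -1.1, -2.7]
width: 0.0098
```

Run:
```python
from st import *
s=st();pic("top","t11",90,150,250,270,5);pic("scene","s11",265,120,400,220,5.9);s=st()
```

```text
t 15.55 [0.5389 0.2213 0.0778] [7.276e-01 6.860e-01 3.000e-04 2.000e-04] F [ 0.5 -1.1 -2.7] M [-0.03  0.07  0.03] w 0.0098
t 15.65 [0.5392 0.2214 0.0782] [7.277e-01 6.859e-01 7.000e-04 3.000e-04] F [-0.2 -0.1 -3.1] M [-0.08  0.08  0.02] w 0.0097
```

View pics/t11.png

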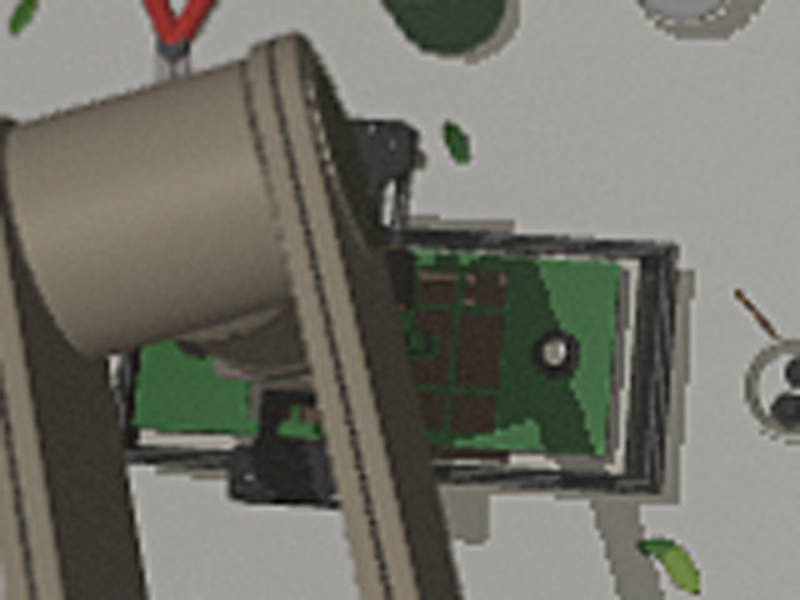

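View pics/s11.png

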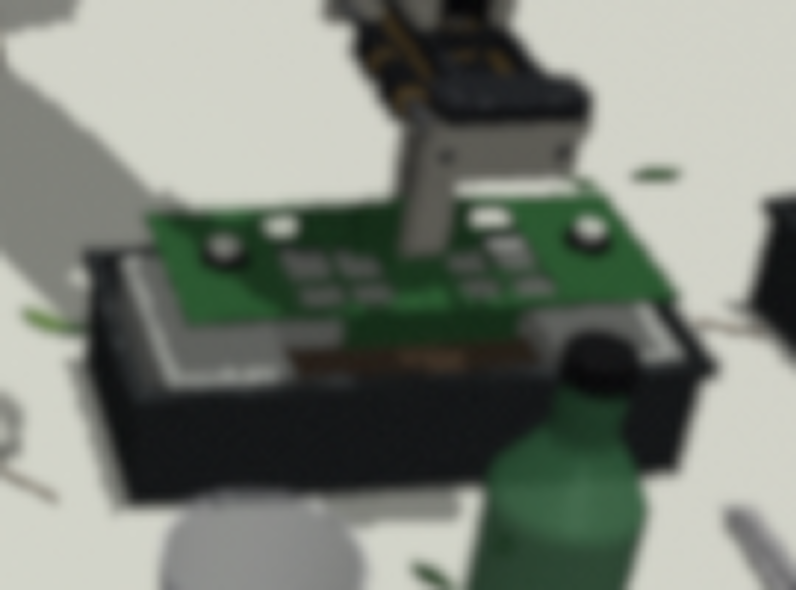

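Run:
```python
from st import *
f=lambda z,s,o:((np.array(z)+.5)/s-.5+np.array(o))
zp=.1122
print("top pin -y",atz("top",f([(555,351)],5,(90,150)),zp))
sp=atz("scene",f([(224,246),(588,230)],5.9,(265,120)),zp);print("scene pins",sp,sp.mean(0),np.linalg.norm(sp[0]-sp[1]))
```

```text
top pin -y [[0.53266997 0.12527919 0.1122    ]]
scene pins [[0.5375033  0.12316436 0.1122    ]
 [0.54865925 0.31134263 0.1122    ]] [0.54308127 0.2172535  0.1122    ] 0.18850867211049754
```

>>> drive_tool(
  commands=[-1,0,0,0.3,0,0,0,-1,0,0,0.6,0,0,0,-1,0,0,0.8,0,0,0,-1,0,0,1,0,0,0,-1,0,0,1,0,0,0],
)

```text
t: 16.15
position: [0.5382, 0.2211, 0.0668]
tcp_rot: [0.728, 0.686, -0.0, -0.0]
contact_force: [1.1, -0.0, -2.4]
width: 0.0098
```

>>> drive_tool(
  commands=[-1,0,0,0.05,0,0,0,-1,0,0,0.1,0,0,0,-1,0,0,0.1,0,0,0],
)

```text
t: 16.45
position: [0.5386, 0.2212, 0.0664]
tcp_rot: [0.728, 0.686, 0.0, 0.0]
contact_force: [-0.3, 0.4, -3.2]
width: 0.01
```

>>> drive_tool(
  commands=[-1,0,0,0.05,0,0,0,-1,0,0,0.1,0,0,0,-1,0,0,0.1,0,0,0],
)

```text
t: 16.75
position: [0.5385, 0.2211, 0.0653]
tcp_rot: [0.728, 0.686, -0.0, -0.0]
contact_force: [-0.5, -0.0, -3.6]
width: 0.0099
```

>>> drive_tool(
  commands=[-1,0,0,0.05,0,0,0,-1,0,0,0.1,0,0,0,-1,0,0,0.1,0,0,0],
)

```text
t: 17.05
position: [0.5385, 0.2212, 0.0642]
tcp_rot: [0.728, 0.686, -0.0, -0.0]
contact_force: [0.2, -0.1, -3.2]
width: 0.0099
```

>>> drive_tool(
  commands=[-1,0,0,0.05,0,0,0,-1,0,0,0.1,0,0,0,-1,0,0,0.1,0,0,0],
)

```text
t: 17.35
position: [0.5385, 0.2211, 0.0632]
tcp_rot: [0.728, 0.686, -0.0, -0.0]
contact_force: [-1.0, -0.7, -2.2]
width: 0.0099
```

>>> drive_tool(
  commands=[-1,0,0,0.05,0,0,0,-1,0,0,0.1,0,0,0,-1,0,0,0.15,0,0,0],
)

```text
t: 17.65
position: [0.5385, 0.2212, 0.0618]
tcp_rot: [0.728, 0.686, -0.0, -0.0]
contact_force: [-0.7, -0.9, -3.5]
width: 0.0097
```

>>> drive_tool(
  commands=[-1,0,0,0.05,0,0,0,-1,0,0,0.1,0,0,0,-1,0,0,0.15,0,0,0],
)

```text
t: 17.95
position: [0.5387, 0.221, 0.0604]
tcp_rot: [0.728, 0.686, 0.0, 0.0]
contact_force: [0.5, -0.5, -3.4]
width: 0.0097
```

>>> drive_tool(
  commands=[-1,0,0,0.06,0,0,0,-1,0,0,0.12,0,0,0,-1,0,0,0.18,0,0,0],
)

```text
t: 18.25
position: [0.5388, 0.221, 0.0586]
tcp_rot: [0.728, 0.686, 0.0, 0.0]
contact_force: [0.7, -0.3, -2.4]
width: 0.01
```

>>> drive_tool(
  commands=[-1,0,0,0.06,0,0,0,-1,0,0,0.12,0,0,0,-1,0,0,0.18,0,0,0],
)

```text
t: 18.55
position: [0.5388, 0.221, 0.0568]
tcp_rot: [0.728, 0.686, 0.0, 0.0]
contact_force: [2.1, -2.9, -1.8]
width: 0.01
```

>>> drive_tool(
  commands=[-1,0,0,0.06,0,0,0,-1,0,0,0.12,0,0,0,-1,0,0,0.18,0,0,0],
)

```text
t: 18.85
position: [0.5388, 0.2211, 0.055]
tcp_rot: [0.728, 0.686, 0.0, 0.0]
contact_force: [2.8, -2.5, -0.3]
width: 0.01
```

Run:
```python
from st import *
s=st();pic("scene","s12",265,120,400,220,5.9);s=st()
```

```text
t 18.85 [0.5388 0.2211 0.055 ] [7.277e-01 6.859e-01 1.000e-04 2.000e-04] F [ 2.8 -2.5 -0.3] M [-0.56 -0.34  0.06] w 0.0100
t 18.90 [0.5387 0.2211 0.0549] [7.277e-01 6.859e-01 1.000e-04 2.000e-04] F [ 2.3 -2.5 -0.6] M [-0.62 -0.39  0.05] w 0.0100
```

View pics/s12.png

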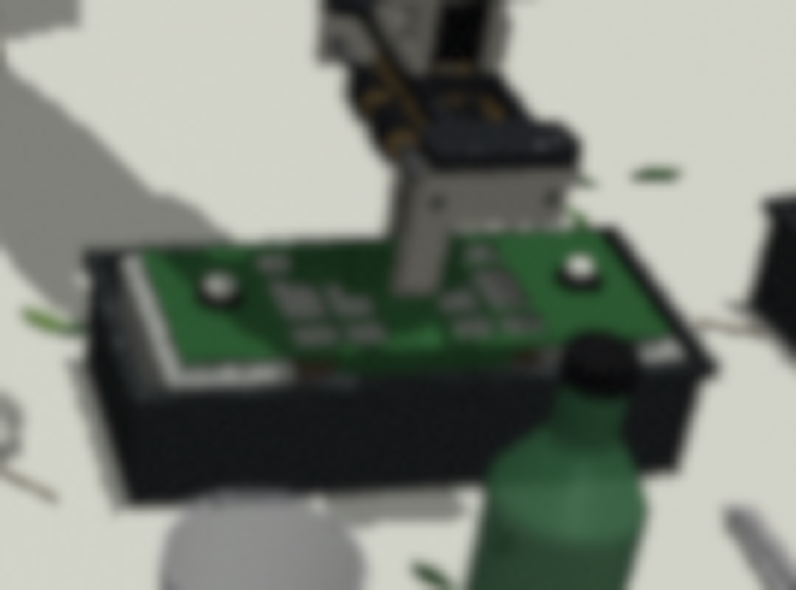

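>>> drive_tool(
  commands=[-1,-0.03,0.02,0.06,0,0,0,-1,-0.05,0.03,0.12,0,0,0,-1,-0.05,0.03,0.18,0,0,0],
)

```text
t: 19.2
position: [0.5386, 0.2208, 0.0529]
tcp_rot: [0.728, 0.686, -0.0, -0.0]
contact_force: [0.9, -0.7, -1.8]
width: 0.0099
```

>>> drive_tool(
  commands=[-1,0,0,0.06,0,0,0,-1,0,0,0.12,0,0,0,-1,0,0,0.15,0,0,0],
)

```text
t: 19.5
position: [0.5385, 0.2207, 0.0514]
tcp_rot: [0.728, 0.686, -0.0, -0.0]
contact_force: [0.5, 0.3, -2.7]
width: 0.0098
```

>>> drive_tool(
  commands=[-1,0,0,0.03,0,0,0,-1,0,0,0.06,0,0,0,-1,0,0,0.06,0,0,0],
)

```text
t: 19.8
position: [0.5386, 0.2207, 0.0509]
tcp_rot: [0.728, 0.686, -0.0, -0.0]
contact_force: [-0.5, -0.3, -2.6]
width: 0.0098
```

>>> drive_tool(
  commands=[-1,0,0,0.04,0,0,0,-1,0,0,0.06,0,0,0,-1,0,0,0.06,0,0,0],
)

```text
t: 20.1
position: [0.5387, 0.2207, 0.0503]
tcp_rot: [0.728, 0.686, -0.0, -0.0]
contact_force: [-0.1, 0.2, -2.6]
width: 0.0099
```

>>> drive_tool(
  commands=[-1,0,0,0.04,0,0,0,-1,0,0,0.06,0,0,0,-1,0,0,0.06,0,0,0],
)

```text
t: 20.4
position: [0.5388, 0.2207, 0.0501]
tcp_rot: [0.728, 0.686, 0.0, 0.0]
contact_force: [-2.5, 0.1, -0.6]
width: 0.0097
```

>>> drive_tool(
  commands=[-1,0,0,0.04,0,0,0,-1,0,0,0.06,0,0,0,-1,0,0,0.06,0,0,0],
)

```text
t: 20.7
position: [0.5389, 0.2207, 0.0497]
tcp_rot: [0.728, 0.686, 0.0, 0.0]
contact_force: [-3.9, -1.1, 5.4]
width: 0.0097
```

>>> drive_tool(
  commands=[-1,0,0,0.04,0,0,0,-1,0,0,0.05,0,0,0,-1,0,0,0.05,0,0,0],
)

```text
t: 21.0
position: [0.5389, 0.2207, 0.0495]
tcp_rot: [0.728, 0.686, 0.0, 0.0]
contact_force: [-5.2, -1.9, 7.9]
width: 0.01
```

Run:
```python
from st import *
s=st();pic("scene","s13",265,120,400,220,5.9);s=st()
```

```text
t 21.00 [0.5389 0.2207 0.0495] [7.276e-01 6.860e-01 1.000e-04 1.000e-04] F [-5.2 -1.9  7.9] M [-0.33  1.   -0.01] w 0.0100
t 21.05 [0.5389 0.2207 0.0495] [7.277e-01 6.859e-01 1.000e-04 1.000e-04] F [-4.9 -2.2  7.1] M [-0.37  0.99 -0.04] w 0.0098
```

View pics/s13.png

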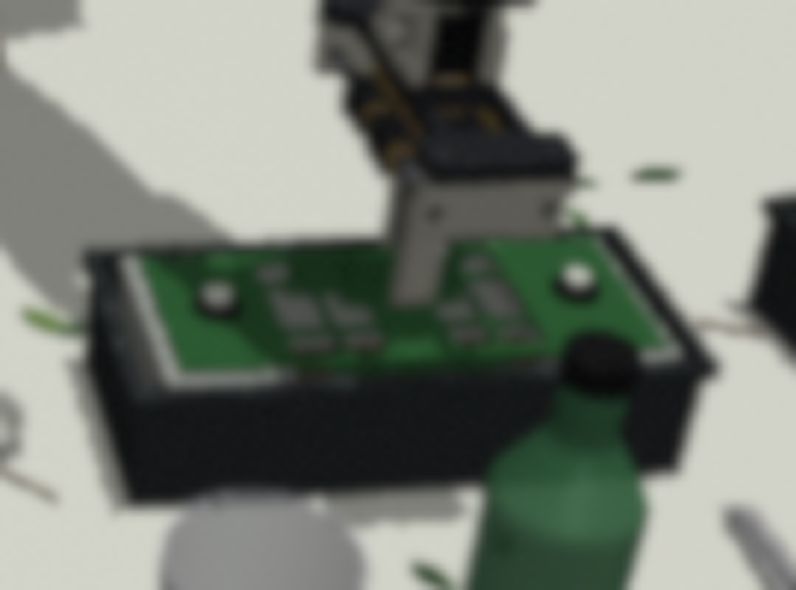

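>>> drive_tool(
  commands=[-1,0,0,-0.05,0,0,0,-0.7,0,0,-0.05,0,0,0,-0.5,0,0,-0.05,0,0,0,-0.4,0,0,-0.05,0,0,0,-0.4,0,0,-0.05,0,0,0,-0.4,0,0,-0.05,0,0,0,-0.4,0,0,-0.5,0,0,0,-0.4,0,0,-2,0,0,0,-0.4,0,0,-4,0,0,0,-0.7,0,0,-6,0,0,0,-1,0,0,-6,0,0,0],
)

```text
t: 22.15
position: [0.5416, 0.2215, 0.1137]
tcp_rot: [0.728, 0.686, 0.003, 0.002]
contact_force: [0.9, 0.9, 0.7]
width: 0.0159
```

Run:
```python
from st import *
s=st();pic("scene","s14",265,120,400,220,5.9);pic("top","t14",90,150,250,270,5);s=st()
from scipy.spatial.transform import Rotation as R
r=R.from_quat(s['tcp_rot']).as_matrix();print(r.round(4))
for P in[(.533,.1253,.075),(.5442,.3149,.075)]: print(r.T@(np.array(P)-[.5389,.2207,.1097])*100)
```

```text
t 22.15 [0.5416 0.2215 0.1137] [0.7277 0.6859 0.0033 0.0016] F [0.9 0.9 0.7] M [-0.1   0.02  0.02] w 0.0159
t 22.25 [0.5395 0.2209 0.1097] [7.277e-01 6.859e-01 9.000e-04 5.000e-04] F [ 0.7  0.8 -0.1] M [-0.06  0.06  0.01] w 0.0084
[[ 5.900e-02  9.983e-01  2.000e-03]
 [ 9.983e-01 -5.900e-02  6.000e-04]
 [ 7.000e-04  2.000e-03 -1.000e+00]]
[-9.56069675 -0.03342238  3.46302766]
[ 9.43234964 -0.03310419  3.47676349]
```

View pics/s14.png

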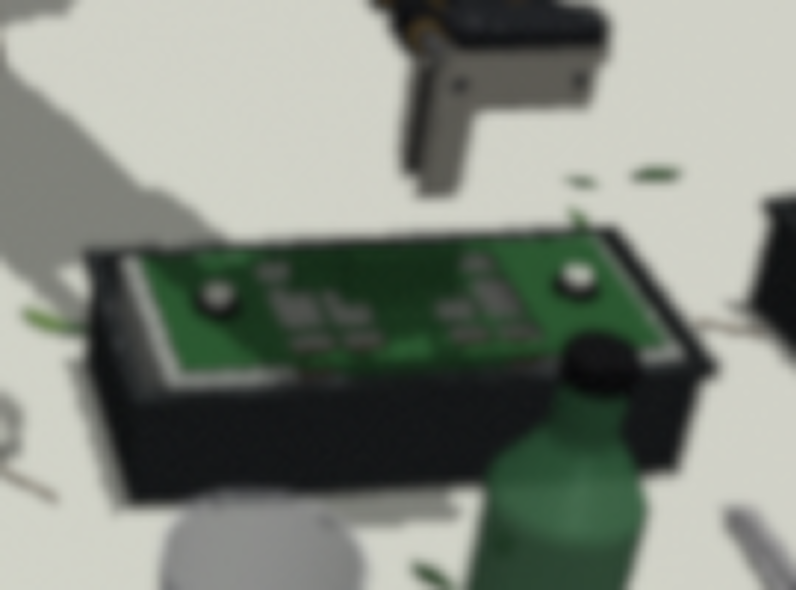

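View pics/t14.png

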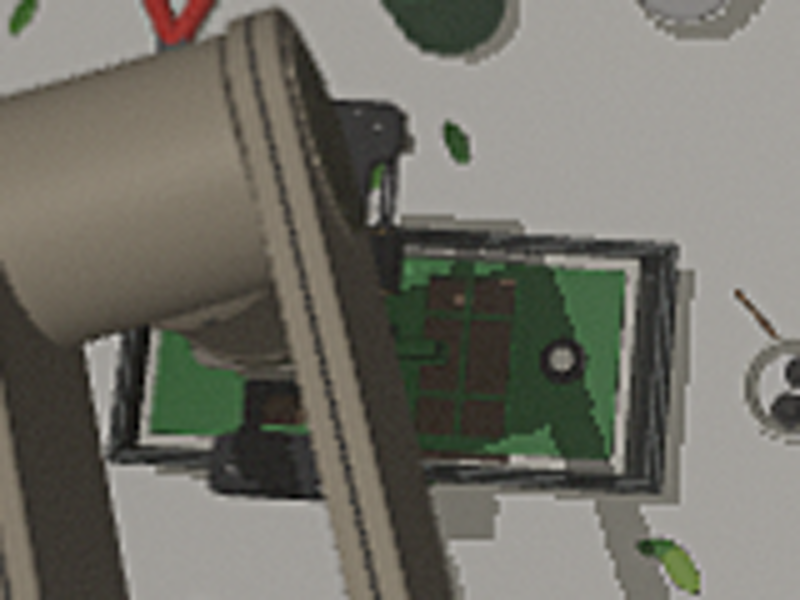

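Run:
```python
from st import *
f=lambda z,s,o:((np.array(z)+.5)/s-.5+np.array(o))
print(atz("top",f([(562,358)],5,(90,150)),.0845))
sp=atz("scene",f([(218,294),(577,277)],5.9,(265,120)),.0845);print(sp,sp.mean(0))
```

```text
[[0.5324146  0.12479791 0.0845    ]]
[[0.53768569 0.12285019 0.0845    ]
 [0.5488926  0.31108122 0.0845    ]] [0.54328915 0.21696571 0.0845    ]
```

>>> drive_tool(
  commands=[-1,-3,0,0,0,0,0,-1,-6.5,0,1,0,0,0,-1,-9.5,0,2,0,0,0,-1,-9.5,0,3.5,0,0,0,-1,-9.5,0,4.4,0,0,0,-1,-9.5,0,4.4,0,0,0,-1,-9.5,0,4.4,0,0,0],
)

```text
t: 22.95
position: [0.5329, 0.1267, 0.0643]
tcp_rot: [0.727, 0.686, -0.0, -0.0]
contact_force: [-0.2, -0.1, -0.1]
width: 0.0003
```

Run:
```python
from st import *
s=st();pic("scene","s15",265,120,400,220,5.9);s=st()
```

```text
t 22.95 [0.5329 0.1267 0.0643] [ 7.273e-01  6.863e-01 -3.000e-04 -4.000e-04] F [-0.2 -0.1 -0.1] M [-0.12  0.06 -0.04] w 0.0003
t 23.00 [0.5334 0.1268 0.065 ] [ 7.272e-01  6.864e-01  1.000e-04 -0.000e+00] F [0.6 0.  0.2] M [-0.03  0.09 -0.02] w 0.0002
```

View pics/s15.png

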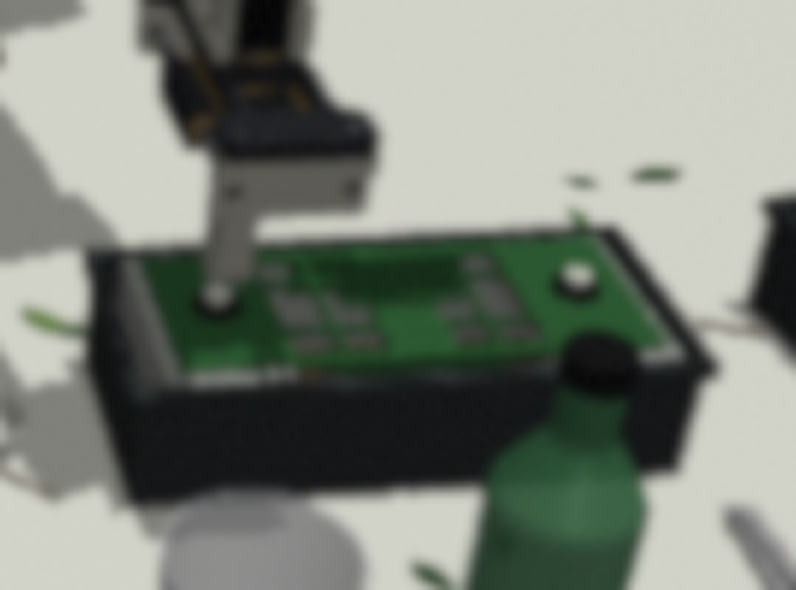

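>>> drive_tool(
  commands=[-1,-0.2,0,0.2,0,0,0,-1,-0.35,0,0.4,0,0,0,-1,-0.35,0,0.5,0,0,0,-1,-0.35,0,0.5,0,0,0],
)

```text
t: 23.4
position: [0.5329, 0.1223, 0.0596]
tcp_rot: [0.728, 0.686, -0.0, -0.0]
contact_force: [-0.1, 0.7, -0.5]
width: 0.0006
```

Run:
```python
from st import *
s=st();pic("scene","s16",280,150,340,195,12);s=st()
```

```text
t 23.40 [0.5329 0.1223 0.0596] [ 7.277e-01  6.859e-01 -0.000e+00 -1.000e-04] F [-0.1  0.7 -0.5] M [-0.06  0.06 -0.03] w 0.0006
t 23.45 [0.533  0.1223 0.0597] [ 0.7277  0.6859 -0.     -0.    ] F [-0.8  0.2 -0. ] M [-0.07  0.14  0.  ] w 0.0004
```

View pics/s16.png

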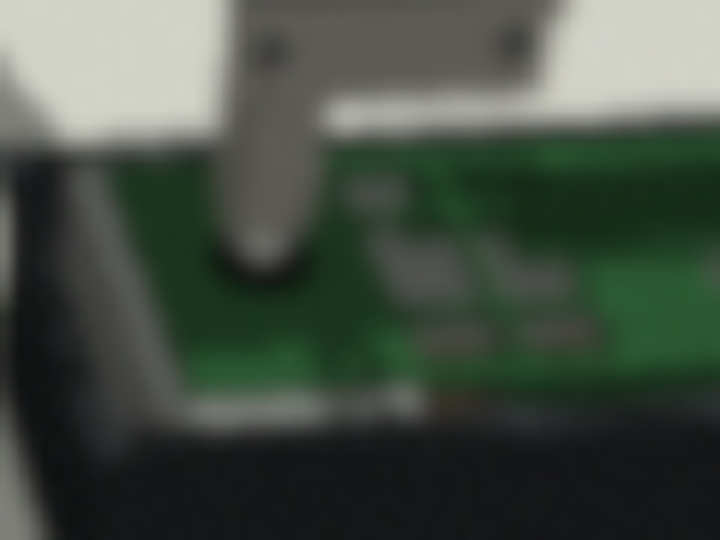

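>>> drive_tool(
  commands=[-1,0,0,0.05,0,0,0,-1,0,0,0.1,0,0,0,-1,0,0,0.15,0,0,0,-1,0,0,0.2,0,0,0,-1,0,0,0.25,0,0,0,-1,0,0,0.3,0,0,0],
)

```text
t: 24.05
position: [0.533, 0.1223, 0.0567]
tcp_rot: [0.728, 0.686, -0.0, 0.0]
contact_force: [0.3, -0.4, 0.1]
width: 0.0007
```

>>> drive_tool(
  commands=[-1,0,0,0.05,0,0,0,-1,0,0,0.1,0,0,0,-1,0,0,0.15,0,0,0,-1,0,0,0.2,0,0,0],
)

```text
t: 24.45
position: [0.5331, 0.1223, 0.0556]
tcp_rot: [0.728, 0.686, 0.0, 0.0]
contact_force: [-4.4, -2.0, 8.8]
width: 0.0005
```

>>> drive_tool(
  commands=[-1,0,0,0.05,0,0,0,-1,0,0,0.1,0,0,0,-1,0,0,0.15,0,0,0,-1,0,0,0.2,0,0,0],
)

```text
t: 24.85
position: [0.5332, 0.1223, 0.0537]
tcp_rot: [0.728, 0.686, 0.0, 0.0]
contact_force: [-5.5, -0.5, 8.7]
width: 0.0006
```

>>> drive_tool(
  commands=[-1,0,0,0.05,0,0,0,-1,0,0,0.1,0,0,0,-1,0,0,0.15,0,0,0],
)

```text
t: 25.15
position: [0.5332, 0.1223, 0.0522]
tcp_rot: [0.728, 0.686, 0.0, 0.0]
contact_force: [-4.4, -0.4, 8.9]
width: 0.0004
```

>>> drive_tool(
  commands=[-1,0,0,0.04,0,0,0,-1,0,0,0.08,0,0,0],
)

```text
t: 25.35
position: [0.5331, 0.1223, 0.0514]
tcp_rot: [0.728, 0.686, 0.0, 0.0]
contact_force: [-4.7, -1.3, 9.1]
width: 0.0005
```

>>> drive_tool(
  commands=[-1,0,0,0.04,0,0,0,-1,0,0,0.08,0,0,0],
)

```text
t: 25.55
position: [0.5331, 0.1223, 0.0506]
tcp_rot: [0.728, 0.686, 0.0, 0.0]
contact_force: [-4.5, -0.4, 9.2]
width: 0.0005
```

>>> drive_tool(
  commands=[-1,0,0,0.03,0,0,0,-1,0,0,0.06,0,0,0],
)

```text
t: 25.75
position: [0.5332, 0.1223, 0.05]
tcp_rot: [0.728, 0.686, 0.0, 0.0]
contact_force: [-5.1, -1.8, 9.9]
width: 0.0003
```

>>> drive_tool(
  commands=[-1,0,0,0.03,0,0,0,-1,0,0,0.06,0,0,0],
)

```text
t: 25.95
position: [0.5332, 0.1223, 0.0494]
tcp_rot: [0.728, 0.686, 0.0, 0.0]
contact_force: [-4.3, -0.9, 9.3]
width: 0.0006
```

>>> drive_tool(
  commands=[-1,0,0,0.03,0,0,0,-1,0,0,0.06,0,0,0],
)

```text
t: 26.15
position: [0.5332, 0.1223, 0.049]
tcp_rot: [0.728, 0.686, 0.0, 0.0]
contact_force: [-5.4, -1.5, 11.6]
width: 0.0004
```

>>> drive_tool(
  commands=[-1,0,0,0.03,0,0,0,-1,0,0,0.06,0,0,0],
)

```text
t: 26.35
position: [0.5333, 0.1223, 0.0488]
tcp_rot: [0.728, 0.686, 0.0, 0.0]
contact_force: [-7.7, -1.6, 15.3]
width: 0.0004
```

>>> drive_tool(
  commands=[-1,0,0,0.03,0,0,0,-1,0,0,0.04,0,0,0],
)

```text
t: 26.55
position: [0.5333, 0.1222, 0.0487]
tcp_rot: [0.728, 0.686, 0.0, 0.0]
contact_force: [-7.9, -1.5, 17.0]
width: 0.0007
```

>>> drive_tool(
  commands=[-1,0,0,-1,0,0,0,-1,0,0,-4,0,0,0,-1,3,0,-5.5,0,0,0,-1,7,0,-5.5,0,0,0,-1,11,0,-5.5,0,0,0,-1,15,0,-5.5,0,0,0,-1,18,0,-5.5,0,0,0,-1,19,0,-4.5,0,0,0,-1,19,0,-2.5,0,0,0,-1,19,0,-1.5,0,0,0,-1,19,0,-1.3,0,0,0,-1,19,0,-1.3,0,0,0],
)

```text
t: 27.75
position: [0.544, 0.311, 0.0593]
tcp_rot: [0.728, 0.686, -0.001, -0.0]
contact_force: [0.2, -0.6, -1.1]
width: 0.0003
```

Run:
```python
from st import *
s=st();pic("scene","s17",265,120,400,220,5.9);pic("top","t17",90,150,250,270,5);s=st()
```

```text
t 27.75 [0.544  0.311  0.0593] [ 7.280e-01  6.856e-01 -6.000e-04 -1.000e-04] F [ 0.2 -0.6 -1.1] M [-0.02  0.11 -0.01] w 0.0003
t 27.85 [0.5449 0.3116 0.0607] [7.279e-01 6.856e-01 5.000e-04 2.000e-04] F [0.6 0.6 0.8] M [-0.06  0.05  0.06] w 0.0006
```

View pics/s17.png

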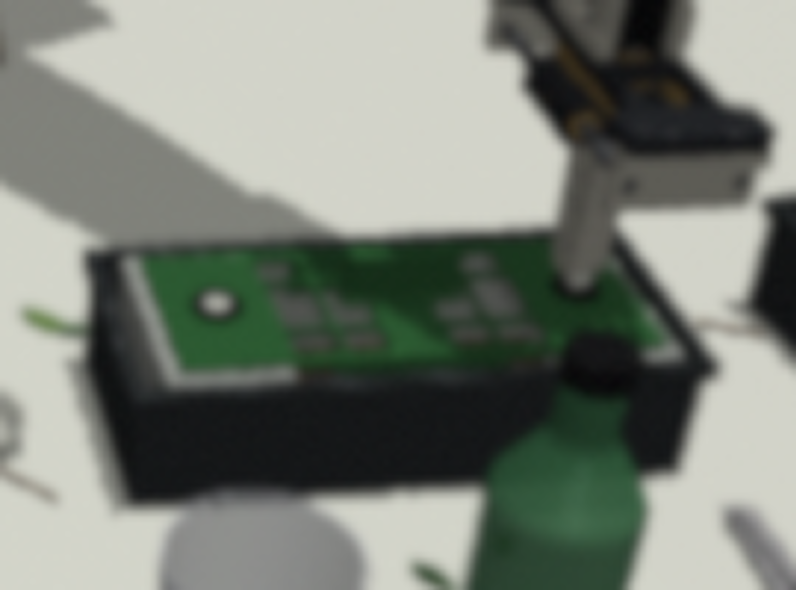

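View pics/t17.png

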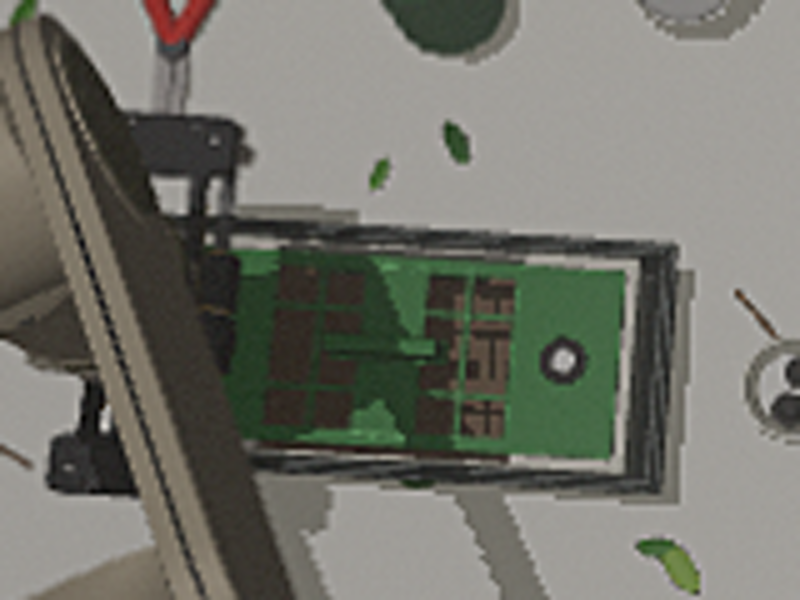

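>>> drive_tool(
  commands=[-1,0,0,0.1,0,0,0,-1,0,0,0.2,0,0,0,-1,0,0,0.25,0,0,0,-1,0,0,0.3,0,0,0,-1,0,0,0.35,0,0,0,-1,0,0,0.4,0,0,0,-1,0,0,0.45,0,0,0,-1,0,0,0.5,0,0,0],
)

```text
t: 28.65
position: [0.5445, 0.3121, 0.056]
tcp_rot: [0.728, 0.686, 0.0, 0.0]
contact_force: [-4.4, -2.5, 8.0]
width: 0.0005
```

>>> drive_tool(
  commands=[-1,0,0,0.05,0,0,0,-1,0,0,0.1,0,0,0,-1,0,0,0.15,0,0,0,-1,0,0,0.2,0,0,0],
)

```text
t: 29.05
position: [0.5445, 0.3121, 0.0541]
tcp_rot: [0.728, 0.686, 0.0, 0.0]
contact_force: [-3.1, -2.6, 9.3]
width: 0.0006
```

>>> drive_tool(
  commands=[-1,0,0,0.05,0,0,0,-1,0,0,0.1,0,0,0,-1,0,0,0.15,0,0,0,-1,0,0,0.2,0,0,0],
)

```text
t: 29.45
position: [0.5445, 0.3121, 0.0521]
tcp_rot: [0.728, 0.686, 0.0, 0.0]
contact_force: [-4.1, -2.0, 9.0]
width: 0.0006
```

>>> drive_tool(
  commands=[-1,0,0,0.04,0,0,0,-1,0,0,0.08,0,0,0,-1,0,0,0.12,0,0,0],
)

```text
t: 29.75
position: [0.5445, 0.3121, 0.0509]
tcp_rot: [0.728, 0.686, 0.0, 0.0]
contact_force: [-4.0, -1.9, 9.4]
width: 0.0006
```

>>> drive_tool(
  commands=[-1,0,0,0.04,0,0,0,-1,0,0,0.08,0,0,0],
)

```text
t: 29.95
position: [0.5445, 0.3121, 0.0501]
tcp_rot: [0.728, 0.686, 0.0, 0.0]
contact_force: [-3.8, -1.6, 8.8]
width: 0.0004
```

>>> drive_tool(
  commands=[-1,0,0,0.03,0,0,0,-1,0,0,0.06,0,0,0],
)

```text
t: 30.15
position: [0.5445, 0.3121, 0.0495]
tcp_rot: [0.728, 0.686, 0.0, 0.0]
contact_force: [-3.9, -2.2, 8.6]
width: 0.0005
```

>>> drive_tool(
  commands=[-1,0,0,0.03,0,0,0,-1,0,0,0.06,0,0,0],
)

```text
t: 30.35
position: [0.5445, 0.3121, 0.0491]
tcp_rot: [0.728, 0.686, 0.0, 0.0]
contact_force: [-5.8, -2.5, 11.6]
width: 0.0003
```

>>> drive_tool(
  commands=[-1,0,0,0.03,0,0,0,-1,0,0,0.06,0,0,0],
)

```text
t: 30.55
position: [0.5446, 0.3121, 0.0489]
tcp_rot: [0.728, 0.686, 0.0, 0.0]
contact_force: [-6.4, -2.8, 13.9]
width: 0.0004
```

>>> drive_tool(
  commands=[-1,0,0,0.03,0,0,0,-1,0,0,0.04,0,0,0],
)

```text
t: 30.75
position: [0.5446, 0.3122, 0.0487]
tcp_rot: [0.728, 0.686, 0.0, 0.0]
contact_force: [-5.9, -3.6, 14.9]
width: 0.0005
```

>>> drive_tool(
  commands=[-1,0,0,-1,0,0,0,-1,0,0,-4,0,0,0,-1,0,0,-8,0,0,0,-1,-2,-4,-10,0,0,0,-1,-4,-8,-10,0,0,0,-1,-4,-12,-10,0,0,0,-1,-4,-15,-10,0,0,0,-1,-4,-15,-10,0,0,0,-1,-4,-15,-10,0,0,0],
)

```text
t: 31.65
position: [0.3922, 0.2812, 0.1471]
tcp_rot: [0.727, 0.686, 0.001, 0.0]
contact_force: [0.3, 0.5, 1.0]
width: 0.0009
```

Run:
```python
from st import *
s=st();pic("scene","s18",265,120,400,220,5.9);pic("top","t18",90,150,250,270,5);s=st()
```

```text
t 31.65 [0.3922 0.2812 0.1471] [7.273e-01 6.863e-01 7.000e-04 2.000e-04] F [0.3 0.5 1. ] M [-0.08  0.06  0.01] w 0.0009
t 31.75 [0.393 0.281 0.147] [7.277e-01 6.859e-01 4.000e-04 2.000e-04] F [-0.8 -0.1  1.3] M [-0.02  0.08 -0.02] w 0.0006
```

View pics/s18.png

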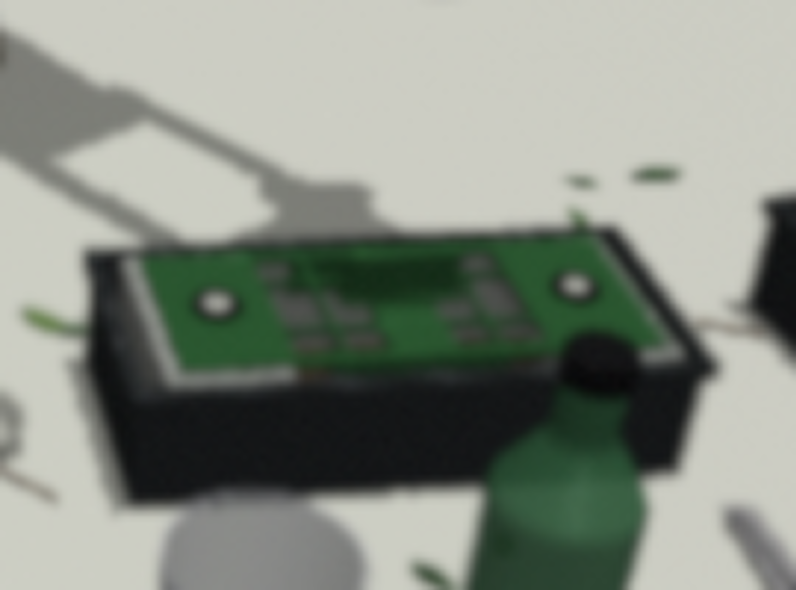

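View pics/t18.png

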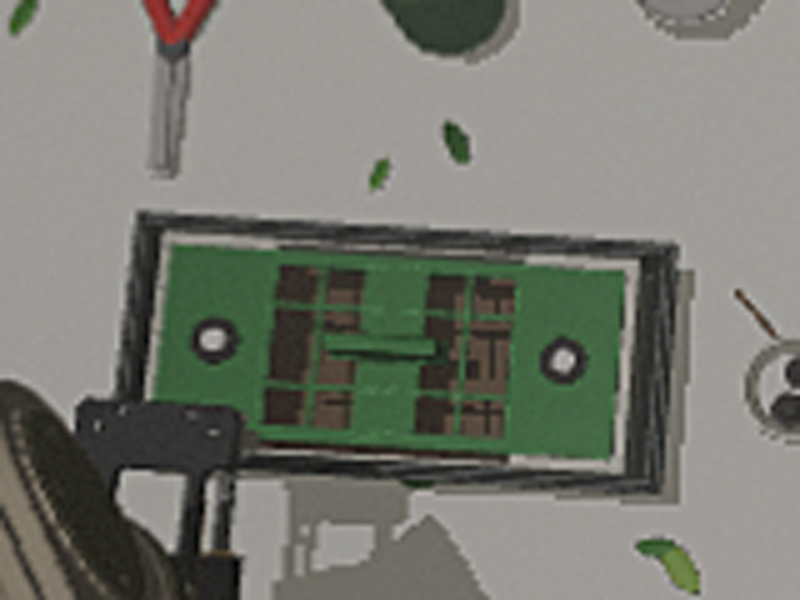

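Both pins sit flush in their flanges and the grid lies level. The scene pixels are (217,303) and (575,286), and the top-view pixels are (213,340) and (563,360). The dish, cup, mister and snips show no shift, and the arm is clear of everything.

```bash
python3 -c "
from h import *
print(robot.hand_in())"
```

```text
the job is handed in; nothing more can be done
None
```

The stem grid is fitted on the liner and locked. I handed the job in at about 31.8 s of the 64 s allowed; no verdict is reported.

**Grasp:** The first grasp closed on air, because the real fingertips sit 27 mm higher than the reported TCP. I measured that by touching the bare table with shut fingers, which gave about 29 N for an instant. With the correction, the second grasp held the rib (opening read 10 mm).

**Fitting:** Both shanks went into the holes without a search, with about 3–4 N of rubbing on the way down. The grid seated at the expected height and I pressed it with about 10 N. Only then did I push the pins.

**Pins:** Each pin moved at about 9 N until the force rose at the same height (reported z 0.0487). I stopped at 17 N on the first and 15 N on the second, well under the 35 N limit.

**Last checks:** The final pictures show the grid level and both pins flush, with the arm clear and no shift in the dish, cup, mister or snips. The jar and tape were outside that last close-up and were not checked again.

**Disagreements:**
- The scene camera put the pins about 5 mm further along x and 2–3 mm off in y compared with the top camera. I used the top camera, and the fit confirmed it.
- The same camera showed the fingertip about 5 mm off in y over the first pin, where the robot's own pose showed about 2 mm. I shifted 3.5 mm, and the fingers then sat centred over both pins.

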